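# Zero the kitchen scale with its trimming tool

### The job

The empty kitchen scale does not read zero. Take the orange plastic trimming tool from the wooden stand, feel its blade into the slot of the brass screw down inside the grey collar of the scale's dial, and turn the screw, which turns the dial plate, until the red zero mark points at the black pointer, pressing on the scale only lightly (15 N would ruin the screw's seat). Then put the tool back upright and fully down in its hole in the stand; leave the steel screwdriver and everything else where it is.

Things in the scene. Friction and masses are not known exactly. Their poses are not given: they have to be found in the camera images.
- scale: White spring kitchen scale, 245 x 160 mm, fixed. Origin: centre of its underside; z up, x to its rear, y to its left. Base 24 mm high; at the rear a steel pan, 120 mm across, rim 57 mm high, centred at x +56 mm; at the front (x -66 mm) a round dial drum, 107 mm across, 49 mm high, with a perfectly clear cover and a grey adjuster collar standing up through its centre.
- collar_mouth (a point): Centre of the mouth of the grey adjuster collar, 50 mm above the worktop, axes as the scale's. The collar is a funnel: about 28 mm wide at the mouth, narrowing over the top 7 mm to a bore of 15 mm. In it, 5 to 13 mm below the mouth (not measured, differs each time), lies the top of a brass screw head 14 mm across.
- dial_center (a point): Common axis of dial plate, pointer and screw, on the plate, 42 mm above the worktop; axes as the scale's. The screw has one slot, 4.5 mm wide and deep, right across its head; at the start its length lies within 0.9 rad of the scale's x axis. Spring seat: about 1.5 N starts it down, then 6 N per mm, hard stop at 4 mm. It turns, with the dial plate, against about 0.015 N m and stays where left.
- dial_zero (a point): Outer end of the red zero mark on the white dial plate, 36 mm from the dial centre; its x axis points outward, z up. The plate turns with the screw. At the start the mark stands 0.5 to 1.3 rad anticlockwise (seen from above) of the pointer, so the screw has to be turned clockwise. Small divisions are 7.5 degrees (4.7 mm here).
- needle_tip (a point): Inner tip of the black pointer, 36 mm from the dial centre, reaching in from the rim of the dial; it points from the scale's rear (+x side) while the pan is empty, and moves only when the pan is loaded. Axes: x outward, y to the left, z up.
- stand: Beech tool stand, block 55 x 115 x 55 mm, fixed. Origin: centre of its underside; its y axis runs along the row of two holes.
- hole_left (a point): Mouth of the stand's hole at y +28 mm, on the top face, 55 mm above the worktop; hole 15 mm wide, 52 mm deep, with a 3 mm chamfer.
- hole_right (a point): The same for the hole at y -28 mm. Which of the two holds the trimming tool differs.
- trim_tool: Orange and white plastic trimming tool, 30 g, upright in one hole of the stand. Origin: middle of the blade's end edge; z up along the tool. Blade 10 mm wide along x, 2.5 mm thick along y, 8 mm long; round shank 12 mm thick up to z 52 mm; flange 23 mm wide at z 52 to 55 mm rests on the stand's top. Its x axis lies within 0.3 rad of the stand's row (y).
- tool_grip (a point): Middle of the tool's orange flat-sided handle, 90 mm above its origin, axes as the tool's; handle 18 mm (x) by 14 mm (y), from 53 to 115 mm above the origin; grip it across y.
- steel_driver: Small screwdriver with a round black handle, 113 mm long, standing in the stand's other hole; stays there. Origin: its tip.
- mug_3: Speckled off-white mug, 83 x 120 x 96 mm, standing; origin at the centre of its underside.
- glass_1: Empty drinking glass, 80 mm wide, 92 mm high, standing; origin at the centre of its underside.
- apple_1: Green apple, 75 mm, origin at its underside.
- jar_1: Jam jar with a black lid, 70 mm wide, 101 mm high; origin at the centre of its underside.
There are look-alikes about, which are no part of the job. What is meant by the trim_tool is not purple, and is the smaller of those in its own colour.

How it is judged:
By the outcome, as a careful person would: the job done as asked, in the order asked, and still so for the second after the job is handed in, with the robot touching nothing.
It also fails if it takes over 67 s, if anything falls off the work surface, if the arm or the gripper's body presses on something with over 40 N, if the wrist force passes 120 N, or if a joint passes its speed limit or range.

### The arm

A 6-joint arm with a two-finger parallel gripper is mounted at the origin on a cart in front of the work surface, level with it; the furniture and walls round the work are solid. World frame = base frame: x ahead of the robot, y to its left, z up, the work surface at z = 0. Lengths are in m, angles in rad, forces in N, time in s.
With the tool pointing down it reaches from about 0.35 to 0.975 m from the base axis. Payload 4.9 kg.
Tool frame: the origin (TCP) lies midway between the tips of the shut fingers; the grasp point (between the pads) lies 19 mm behind it; x points along the fingers, y is the direction in which the jaws open and shut, and the axes are right-handed (so a half turn about x gives the same grasp; the last joint's range is limited). The gripper opens to 85 mm and grips with 20 to 120 N. Pads are 22 mm wide; open, the fingers measure 114 mm over their backs; the gripper's body (76 mm by 85 mm) begins 54 mm behind the grasp point. The pads swing forward as they close: fully open they stand 13 mm farther back than shut.
Start: joints at [-1.396, 0.053, 1.613, -0, 1.476, -0.119], TCP at [0.181, -0.598, 0.193] pointing down, gripper open.
Joint ranges: [-3.01, 3.01], [-1.01, 2.22], [0.06, 2.58], [-1.02, 4.17], [0.09, 2.62], [-3.14, 3.14]. Speed limits (rad/s): [2.57, 2.57, 3.14, 3.14, 3.14, 3.14].

### API

Orientations are given as a unit quaternion [w, x, y, z].
In Python, from plant import manip gives the robot as it stands.
- The arm moves only by the tool send_rows, never from a script. Its argument "motion" is a list that holds one entry, the list of rows, each a list of 6 numbers: the shift along the world's x, y, z in cm, then the turn, a rotation vector about the world's x, y, z in rad. A call has 1 to 12 rows; each row shifts and turns the commanded pose from where the row before left it; what a row does not reach is not made up. A row lasts 1/12 s, in which the tool goes at most 41.7 mm and 7.16 degrees, less where a joint would pass 70% of its speed; a pose out of reach is approached as far as the arm can. A call with a gripper value outside its range is refused whole. "fingers" is the closure, from 0 (fully open) to 1 (shut), set as the call begins (left out, the last holds). The fingers move at their own pace and stop on an object; the grip force is fixed at half the most. Time passes only in rows, so rows that do not move let the fingers close. It gives the time, the measured TCP pose, the force and the opening at its end, in the units of the state.
- manip.state(): the state, without advancing time (a new reading comes with each control period).
- manip.grab_frame(name): name is "scene" or "top"; returns the picture (420x560x3 uint8, red, green, blue); there is no depth.
- manip.calibration(name): a dict with "mtx" (3x3 intrinsics, pixels), "cam_to_world" (4x4, takes a point from camera to world coordinates). Camera axes: x right, y up, looking along -z (the intrinsics and any distortion apply to the point x, -y, -z); pixel columns grow to the right and rows downward; lengths in m; the calibration is good to about 2 mm. A picture is of the moment at which its call begins. calibration takes no time and is no camera call.
- manip.job_done(): hands the job in, once; it reports no verdict.
Trained networks look in the newest picture that a camera, given by its name, has taken for a name from the list of things; names that differ only in an ending like _2 or _b are one class to them, and where a whole thing is asked for, a point or a joint stands for the part that bears it (a point fixed in the world has none). Each returns a list of dicts, best first, with "confidence" (0 to 1); they miss things now and then, are a little off and sometimes report something else, mostly with a low value. They report only what shows in the picture. A call takes as long as a camera call. They do not tell look-alikes from the thing itself.
- manip.boxes_of(query, camera): "centre" ([x, y, z] in m, in the coordinates of the camera as it stood for that picture, good to about 4 mm: the middle of the surface that is visible of it).
- manip.trace(query, camera): "region" (420x560 bool, what is visible of it).
- manip.landmark_of(query, camera): "centre" ([x, y, z] in m, in the coordinates of the camera as it stood for that picture, good to about 4 mm: a listed point, or the origin of a listed thing).
The state is a dict: "time": time; "joint_pos": joint angles; "joint_vel": joint speeds; "joint_efforts": joint torques, N m; "tool_pos": TCP position; "tool_rot": TCP orientation; "contact_force": force on the tool from outside, world axes, zero at the start; "ft_torque": the same for the moment, N m; "gripper_width": opening from 0.0 (shut) to 1.0 (fully open).
Only numpy, scipy, OpenCV 4.12 (cv2) and the standard library are available. Lean on these libraries where they do the work, as an engineer would, in place of code of your own. Each camera call takes 0.05 s, during which the arm holds its last target.

## Working session

There is one attempt and no reset: what is moved stays moved. The work goes in short steps, Python scripts to look and compute and a tool call to move; the robot and the scene stay as the last step left them, time stands still between calls to the robot, and variables do not carry over. Pictures are saved under pics/ and viewed, and the job is handed in when it is done.

Besides the shell and the picture viewer there is one more tool, called after "Emit:" in YAML: its name, and indented under it one key for each argument. send_rows: Moves the arm, as the interface text tells. Its arguments: {"type":"object","properties":{"motion":{"type":"array","items":{"type":"array","items":{"type":"array","items":{"type":"number"}}}},"fingers":{"type":"number"}},"required":["motion"]}

```bash
mkdir -p pics; ls; python3 - <<'E'
from plant import manip
import cv2
for n in ["scene","top"]:
    im=manip.grab_frame(n); cv2.imwrite(f"pics/{n}0.png",im[:,:,::-1])
    c=manip.calibration(n); print(n,c)
print(manip.state())
E
```

```text
pics
scene {'mtx': array([[470.52791433,   0.        , 283.32243069],
       [  0.        , 470.52791433, 204.6648859 ],
       [  0.        ,   0.        ,   1.        ]]), 'cam_to_world': array([[ 0.59584869,  0.33037498, -0.73199502, -0.42813143],
       [-0.80292146,  0.22602401, -0.55157073, -0.74435992],
       [-0.01677671,  0.91638721,  0.39994127,  0.60233441],
       [ 0.        ,  0.        ,  0.        ,  1.        ]])}
top {'mtx': array([[398.40018196,   0.        , 277.61440798],
       [  0.        , 398.40018196, 213.66424939],
       [  0.        ,   0.        ,   1.        ]]), 'cam_to_world': array([[-0.01031765,  0.9834384 , -0.18094877,  0.2862453 ],
       [-0.99990273, -0.00844852,  0.01109735, -0.03050841],
       [ 0.00938481,  0.18104567,  0.98342991,  1.31383411],
       [ 0.        ,  0.        ,  0.        ,  1.        ]])}
{'time': 0.1, 'joint_pos': array([-1.39599407e+00,  5.33146051e-02,  1.61415674e+00,  1.76209838e-05,
        1.47600355e+00, -1.18976898e-01]), 'joint_vel': array([-0.00096764, -0.00044501, -0.00353981,  0.0010911 , -0.00085337,
        0.00112809]), 'joint_efforts': array([-6.78336892e-04, -3.94907570e+01, -3.71363068e+01, -1.68592978e-04,
        3.90407309e-03,  1.14948963e-05]), 'tool_pos': array([ 0.18089045, -0.59758633,  0.19177126]), 'tool_rot': array([-0.10282748, -0.69947943, -0.10415826,  0.69950418]), 'contact_force': array([-0.12332637,  0.17564757,  0.59303032]), 'ft_torque': array([ 0.05274355, -0.01102171,  0.02152495]), 'gripper_width': 1.0009168704829006}
```

View pics/scene0.png

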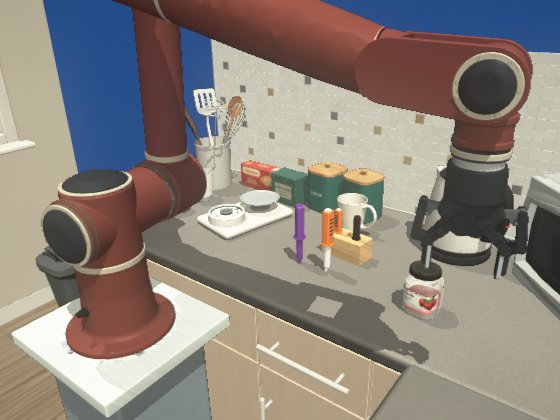

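View pics/top0.png

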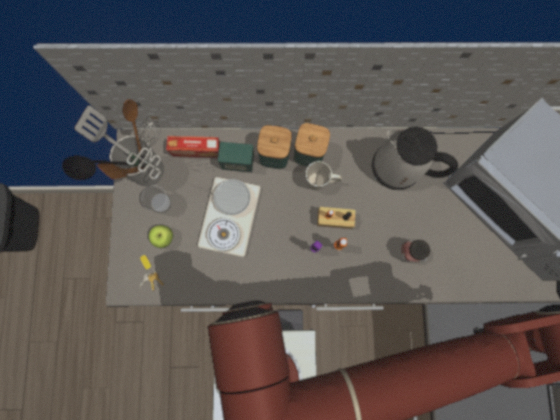

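```bash
cat > h.py <<'E'
from plant import manip
import numpy as np, cv2
def w(n,p):
    T=manip.calibration(n)['cam_to_world']; return T[:3,:3]@np.array(p)+T[:3,3]
def ray(n,u,v,z):
    c=manip.calibration(n);T=c['cam_to_world'];K=c['mtx']
    d=T[:3,:3]@np.array([(u-K[0,2])/K[0,0],-(v-K[1,2])/K[1,1],-1]);o=T[:3,3]
    return o+d*(z-o[2])/d[2]
def proj(n,p):
    c=manip.calibration(n);T=c['cam_to_world'];K=c['mtx']
    q=T[:3,:3].T@(np.array(p)-T[:3,3]); return np.array([K[0,0]*q[0]/-q[2]+K[0,2],K[1,1]*-q[1]/-q[2]+K[1,2]])
def crop(im,x0,y0,x1,y1,s,f):
    cv2.imwrite(f,cv2.resize(im[y0:y1,x0:x1,::-1],None,fx=s,fy=s,interpolation=cv2.INTER_CUBIC))
E
python3 - <<'E'
from h import *
np.set_printoptions(precision=4,suppress=True)
for n in ["scene","top"]:
    im=manip.grab_frame(n)
    for q in ["trim_tool","tool_grip","stand","hole_left","hole_right","steel_driver","scale","collar_mouth","dial_center","dial_zero","needle_tip"]:
        for d in manip.landmark_of(q,n): print(n,q,w(n,d['centre']),round(d['confidence'],2))
    if n=="scene":
        crop(im,190,170,390,280,4,"pics/s1.png")
    else:
        crop(im,190,170,370,270,4.4,"pics/t1.png")
print(manip.state()['time'])
E
```

```text
scene trim_tool [ 0.4055 -0.158   0.001 ] 0.89
scene trim_tool [ 0.4188 -0.2362 -0.0001] 0.63
scene tool_grip [ 0.4133 -0.1629  0.12  ] 0.77
scene tool_grip [ 0.4179 -0.2391  0.1282] 0.76
scene tool_grip [ 0.5089 -0.2091  0.0949] 0.49
scene stand [ 0.507  -0.2382  0.0003] 0.7
scene hole_left [ 0.5112 -0.2063  0.0546] 0.97
scene hole_right [ 0.5073 -0.2646  0.0559] 0.96
scene hole_right [0.4575 0.1286 0.0434] 0.24
scene steel_driver [ 0.6374 -0.2014  0.0059] 0.43
scene scale [ 0.5186  0.1139 -0.0043] 0.9
scene collar_mouth [0.4549 0.1299 0.0521] 0.62
scene dial_center [0.4587 0.1261 0.0427] 0.59
scene dial_zero [0.4842 0.1484 0.0433] 0.68
top trim_tool [ 0.406  -0.1604 -0.0004] 0.61
top trim_tool [ 0.5132 -0.2051  0.006 ] 0.48
top trim_tool [ 0.4111 -0.2353  0.0017] 0.42
top tool_grip [ 0.4095 -0.158   0.1226] 0.64
top tool_grip [ 0.4162 -0.2327  0.1271] 0.53
top tool_grip [ 0.5083 -0.2071  0.0919] 0.48
top stand [ 0.5054 -0.233  -0.0008] 0.61
top hole_left [ 0.5094 -0.2065  0.0557] 0.95
top hole_right [ 0.5033 -0.2604  0.0571] 0.85
top hole_right [ 0.5124 -0.2033  0.0052] 0.53
top hole_right [0.4951 0.1255 0.041 ] 0.52
top steel_driver [ 0.5052 -0.2626  0.0032] 0.61
top scale [0.5185 0.113  0.0031] 0.85
top collar_mouth [0.4544 0.1289 0.0545] 0.6
top dial_center [0.4564 0.132  0.0421] 0.97
top dial_zero [0.483  0.1532 0.0424] 0.86
top needle_tip [0.4941 0.1239 0.0453] 0.6
1.3
```

View pics/s1.png

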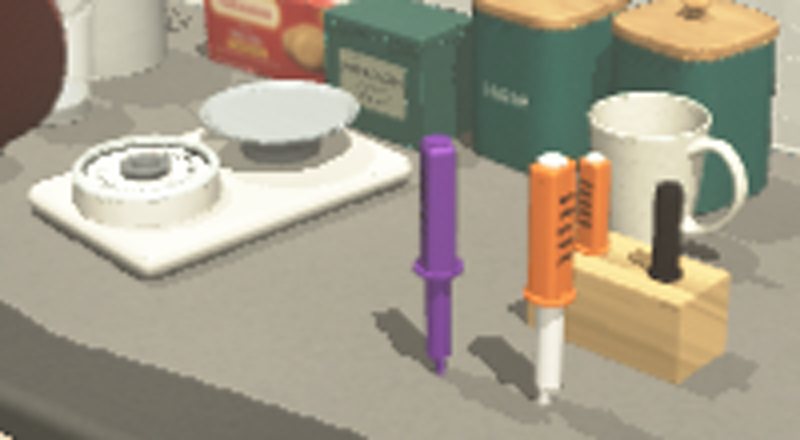

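View pics/t1.png

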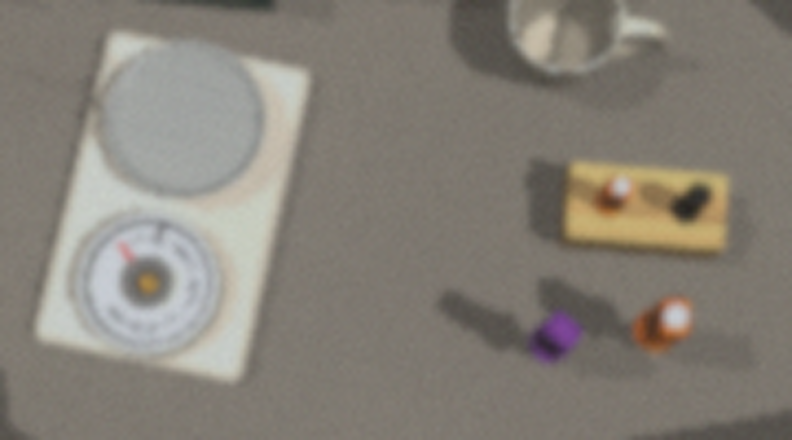

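```bash
python3 - <<'E'
from h import *
from scipy.spatial.transform import Rotation as R
np.set_printoptions(precision=4,suppress=True)
q=manip.state()['tool_rot']; print(R.from_quat(q[[1,2,3,0]]).as_matrix())
ims={n:np.mean([manip.grab_frame(n).astype(float) for _ in range(10)],0) for n in ["scene","top"]}
for n in ims: np.save(f"{n}avg.npy",ims[n])
for q in ["mug_3","jar_1","glass_1"]:
    for n in ims:
        for d in manip.landmark_of(q,n): print(n,q,w(n,d['centre']),round(d['confidence'],2))
def cr(im,x0,y0,x1,y1,s,f): cv2.imwrite(f,cv2.resize(np.clip(im[y0:y1,x0:x1,::-1],0,255).astype(np.uint8),None,fx=s,fy=s,interpolation=cv2.INTER_CUBIC))
cr(ims['top'],200,210,250,260,12,"pics/dial_t.png")
cr(ims['scene'],200,195,255,235,12,"pics/dial_s.png")
cr(ims['top'],310,195,365,260,9,"pics/tool_t.png")
print(manip.state()['time'])
E
```

```text
[[ 0.      0.2896 -0.9572]
 [ 0.     -0.9572 -0.2896]
 [-1.     -0.     -0.    ]]
scene mug_3 [ 0.6374 -0.2021  0.0055] 0.87
top mug_3 [ 0.6386 -0.1922 -0.0011] 0.74
scene jar_1 [ 0.3964 -0.4813  0.0003] 0.7
top jar_1 [ 0.394  -0.4768  0.0022] 0.61
scene glass_1 [0.5665 0.3449 0.0049] 0.77
top glass_1 [0.5669 0.3453 0.0011] 0.58
2.6
```

View pics/dial_t.png

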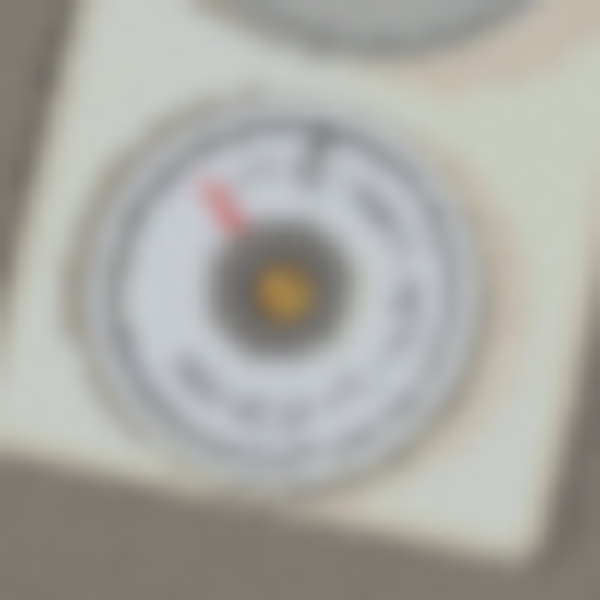

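View pics/dial_s.png

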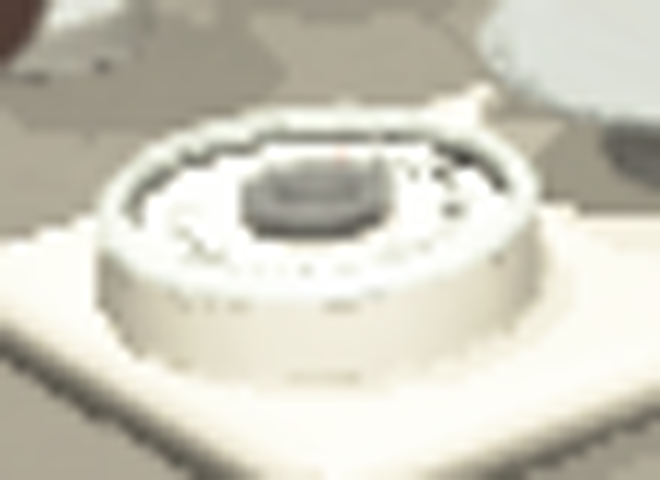

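View pics/tool_t.png

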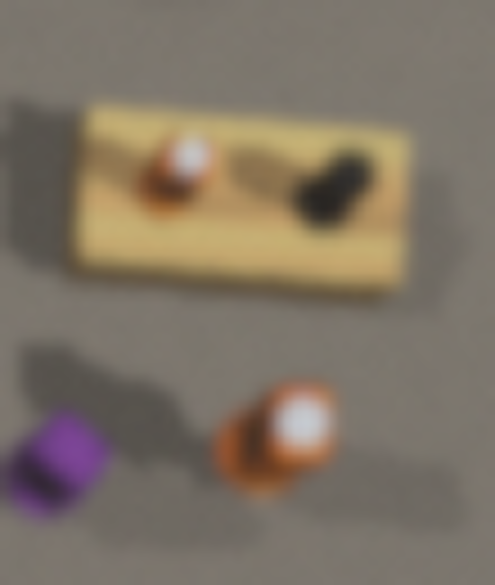

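```bash
cat >> h.py <<'E'
def avg(n,k=6): return np.mean([manip.grab_frame(n).astype(float) for _ in range(k)],0)
def dial(im,verbose=True):
    sub=cv2.resize(im[205:265,195:255].astype(np.float32),None,fx=8,fy=8,interpolation=cv2.INTER_CUBIC)
    def px(m):
        v,u=np.nonzero(m);return 195+(u+.5)/8-.5,205+(v+.5)/8-.5
    r,g,b=[sub[:,:,i] for i in range(3)]
    hsv=cv2.cvtColor(np.clip(sub,0,255).astype(np.uint8),cv2.COLOR_RGB2HSV)
    return sub,hsv,px
E
python3 - <<'E'
from h import *
np.set_printoptions(precision=4,suppress=True)
im=np.load("topavg.npy"); sub,hsv,px=dial(im)
r,g,b=[sub[:,:,i] for i in range(3)]
U,V=px(np.ones(r.shape));U=U.reshape(r.shape);V=V.reshape(r.shape)
print(proj('top',[.4565,.129,.05]))
c0=ray('top',223,233.4,.05);print('c0',c0)
# world maps at z .042 and .050
def wm(z):
    P0=ray('top',0,0,z)
    return np.array([[ray('top',u,v,z)[:2] for u in U[0]] for v in V[:,0]])
W5=wm(.05);W4=wm(.042)
g0=(r+g+b)/3
m=(g0<165)&(np.hypot(W5[...,0]-c0[0],W5[...,1]-c0[1])<.021)
print('collar',W5[m].mean(0),'area r',np.sqrt(m.sum()/64/np.pi)*3.2)
red=(r-(g+b)/2>22)&(np.abs(g-b)<40)&(np.hypot(W4[...,0]-c0[0],W4[...,1]-c0[1])>.017)&(np.hypot(W4[...,0]-c0[0],W4[...,1]-c0[1])<.045)
P=W4[red];print(red.sum(),P.mean(0),P.min(0),P.max(0))
# drum rim segmentation: dial plate dark ring
dk=(np.hypot(W4[...,0]-c0[0],W4[...,1]-c0[1])>.03)&(np.hypot(W4[...,0]-c0[0],W4[...,1]-c0[1])<.048)
# needle: darkest around expected
ang=np.arctan2(W4[...,1]-c0[1],W4[...,0]-c0[0]);rad=np.hypot(W4[...,0]-c0[0],W4[...,1]-c0[1])
for a in np.arange(-.6,1.2,.1):
    mm=(abs(ang-a)<.05)
    print(round(a,1),[int((g0*(mm&(abs(rad-rr)<.002))).sum()/max(1,(mm&(abs(rad-rr)<.002)).sum())) for rr in (.02,.024,.028,.032,.036,.04,.044,.048)],[int(((r-(g+b)/2)*(mm&(abs(rad-rr)<.002))).sum()/max(1,(mm&(abs(rad-rr)<.002)).sum())) for rr in (.02,.024,.028,.032,.036,.04)])
E
```

```text
[223.3919 233.3111]
c0 [0.4562 0.1302 0.05  ]Traceback (most recent call last):
  File "<stdin>", line 12, in <module>
  File "<stdin>", line 11, in wm
  File "h.py", line 6, in ray
    c=manip.calibration(n);T=c['cam_to_world'];K=c['mtx']
ValueError: time passes only in moves, steps and waits
```

```bash
python3 - <<'E'
s=open('h.py').read()
s=s.replace("import numpy as np, cv2\n","import numpy as np, cv2\n_C={}\ndef cal(n):\n    if n not in _C:_C[n]=manip.calibration(n)\n    return _C[n]\n").replace("T=manip.calibration(n)['cam_to_world'];","T=cal(n)['cam_to_world'];").replace("c=manip.calibration(n);","c=cal(n);")
open('h.py','w').write(s)
E
grep -n "calib" h.py
cat >> h.py <<'E'
def ana(im,c0,table=True):
    sub,hsv,px=dial(im)
    r,g,b=[sub[:,:,i] for i in range(3)]
    U,V=px(np.ones(r.shape));U=U.reshape(r.shape);V=V.reshape(r.shape)
    def wm(z): return np.array([[ray('top',u,v,z)[:2] for u in U[0]] for v in V[:,0]])
    W5=wm(.05);W4=wm(.042); g0=(r+g+b)/3
    m=(g0<165)&(np.hypot(W5[...,0]-c0[0],W5[...,1]-c0[1])<.021)
    print('collar',W5[m].mean(0))
    rad=np.hypot(W4[...,0]-c0[0],W4[...,1]-c0[1]);ang=np.arctan2(W4[...,1]-c0[1],W4[...,0]-c0[0])
    wt=np.clip(r-(g+b)/2-12,0,None)*((rad>.021)&(rad<.038))*(abs(ang)<1.5)
    z=(wt*np.exp(1j*ang)).sum();print('red angle',np.angle(z),'rad',(wt*rad).sum()/wt.sum(),wt.sum())
    # pointer: dark, at radii 37..45
    wd=np.clip(150-g0,0,None)*((rad>.034)&(rad<.044))*(abs(ang+.24)<.25)
    z=(wd*np.exp(1j*ang)).sum();print('dark ptr angle',np.angle(z),'rad',(wd*rad).sum()/max(wd.sum(),1e-9),wd.sum())
    if table:
      for a in np.arange(-.6,1.2,.1):
        mm=(abs(ang-a)<.05)
        f=lambda q,rr:int(q[mm&(abs(rad-rr)<.002)].mean())
        print(round(a,1),[f(g0,rr) for rr in (.02,.024,.028,.032,.036,.04,.044,.048)],[f(r-(g+b)/2,rr) for rr in (.02,.024,.028,.032,.036,.04)])
E
python3 - <<'E'
from h import *
np.set_printoptions(precision=4,suppress=True)
ana(np.load("topavg.npy"),[.4562,.1302])
E
```

```text
5:    if n not in _C:_C[n]=manip.calibration(n)
collar [0.4558 0.1307]
red angle 0.6435347772621944 rad 0.027905175698884982 14603.013
dark ptr angle -0.21981123520388884 rad 0.04231173076560801 955.2621
-0.6 [175, 197, 193, 181, 186, 182, 164, 175] [-4, -7, -7, -6, -7, -6]
-0.5 [173, 197, 197, 190, 191, 184, 164, 174] [-3, -7, -7, -7, -7, -6]
-0.4 [170, 194, 195, 190, 190, 180, 161, 173] [-3, -6, -7, -7, -7, -6]
-0.3 [168, 192, 186, 176, 173, 162, 150, 171] [-3, -7, -7, -6, -5, -5]
-0.2 [169, 192, 182, 165, 158, 147, 143, 169] [-4, -7, -7, -5, -4, -4]
-0.1 [169, 194, 187, 172, 171, 168, 157, 173] [-4, -7, -7, -6, -6, -6]
-0.0 [169, 197, 195, 186, 189, 184, 164, 173] [-4, -7, -7, -7, -7, -6]
0.1 [169, 197, 198, 190, 190, 186, 165, 171] [-4, -7, -7, -7, -7, -7]
0.2 [167, 196, 198, 188, 188, 184, 165, 169] [-3, -7, -7, -7, -7, -6]
0.3 [163, 193, 197, 188, 189, 183, 163, 169] [0, -4, -6, -7, -7, -6]
0.4 [157, 187, 192, 188, 192, 186, 164, 167] [6, 3, 0, -3, -5, -6]
0.5 [150, 174, 181, 182, 191, 186, 163, 164] [15, 21, 18, 13, 2, -5]
0.6 [143, 161, 168, 172, 184, 185, 166, 167] [24, 40, 41, 35, 17, 0]
0.7 [142, 161, 170, 177, 186, 184, 165, 168] [23, 40, 40, 30, 15, 0]
0.8 [146, 173, 187, 194, 197, 187, 162, 167] [14, 21, 15, 6, 0, -4]
0.9 [150, 183, 199, 202, 202, 189, 163, 167] [6, 4, -2, -5, -7, -7]
1.0 [153, 187, 201, 203, 202, 191, 166, 165] [1, -3, -7, -7, -7, -7]
1.1 [153, 187, 201, 203, 203, 189, 161, 162] [0, -4, -7, -8, -7, -6]
```

Emit:
send_rows:
  motion:
    - [[2.5, 3, 0.3, 0, 0, 0.1], [2.5, 3, 0.3, 0, 0, 0.1], [2.5, 3, 0.3, 0, 0, 0.1], [2.5, 3, 0.3, 0, 0, 0.1], [2.5, 3, 0.3, 0, 0, 0.1], [2.5, 3, 0.3, 0, 0, 0.1], [2.5, 3, 0.3, 0, 0, 0.1], [2.5, 3, 0.3, 0, 0, 0.1], [2.5, 3, 0.3, 0, 0, 0.1], [2.5, 3, 0.3, 0, 0, 0.1], [2.5, 3, 0.3, 0, 0, 0.1], [2.5, 3, 0.3, 0, 0, 0.1]]
  fingers: 0.2

```text
time: 3.6
tool_pos: [0.482, -0.2365, 0.2294]
tool_rot: [0.482, 0.518, 0.481, -0.518]
contact_force: [0.3, -0.7, 0.1]
gripper_width: 0.799
```

Emit:
send_rows:
  motion:
    - [[1.4, 1.5, -1.5, 0, 0, 0], [1.4, 1.5, -1.5, 0, 0, 0], [0, 0, -1.5, 0, 0, 0], [0, 0, 0, 0, 0, 0]]
  fingers: 0.4

```text
time: 3.93
tool_pos: [0.5078, -0.2061, 0.1802]
tool_rot: [-0.479, -0.518, -0.483, 0.519]
contact_force: [-0.2, -0.4, -0.6]
gripper_width: 0.597
```

```bash
python3 - <<'E'
from h import *
np.set_printoptions(precision=4,suppress=True)
s=manip.state();print(s['tool_pos'],s['joint_pos'],s['gripper_width'],s['time'])
im=manip.grab_frame('scene')
for q in ["tool_grip","hole_left"]:
    for d in manip.landmark_of(q,'scene'): print(q,w('scene',d['centre']),round(d['confidence'],2))
crop(im,270,100,430,290,3.1,"pics/s2.png")
E
```

```text
[ 0.5078 -0.2061  0.1802] [-0.5213 -0.1186  1.8015 -0.0001  1.4649 -0.4467] 0.5965473412709913 3.9333
tool_grip [ 0.408  -0.1618  0.1214] 0.7
tool_grip [ 0.4169 -0.2382  0.126 ] 0.65
tool_grip [ 0.5114 -0.2103  0.0937] 0.59
hole_left [ 0.5088 -0.2096  0.0553] 0.85
```

View pics/s2.png

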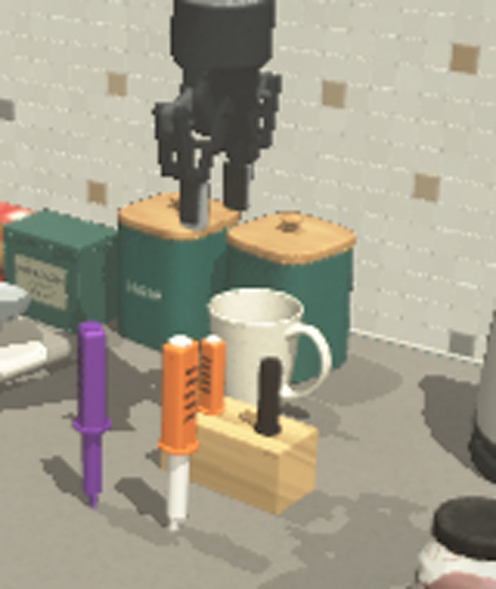

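Emit:
send_rows:
  motion:
    - [[0.1, -0.1, -2, 0, 0, 0], [0, 0, -2, 0, 0, 0], [0, 0, -2, 0, 0, 0], [0, 0, -1.5, 0, 0, 0], [0, 0, -1.5, 0, 0, 0], [0, 0, -1, 0, 0, 0], [0, 0, -0.6, 0, 0, 0], [0, 0, 0, 0, 0, 0]]

```text
time: 4.75
tool_pos: [0.5094, -0.2094, 0.0773]
tool_rot: [-0.48, -0.519, -0.481, 0.519]
contact_force: [-0.8, 0.1, 1.2]
gripper_width: 0.597
```

```bash
python3 - <<'E'
from h import *
im=manip.grab_frame('scene')
crop(im,270,100,430,290,3.1,"pics/s3.png")
E
```

```text
(no output)
```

View pics/s3.png

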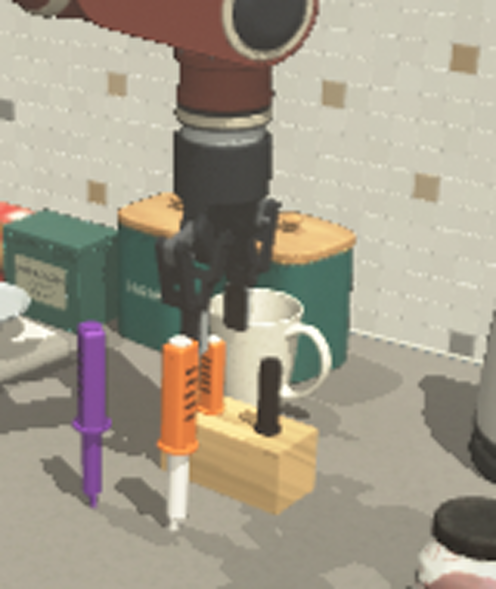

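Emit:
send_rows:
  motion:
    - [[0, 0, 0, 0, 0, 0], [0, 0, 0, 0, 0, 0], [0, 0, 0, 0, 0, 0], [0, 0, 0, 0, 0, 0], [0, 0, 0, 0, 0, 0], [0, 0, 0, 0, 0, 0], [0, 0, 0, 0, 0, 0], [0, 0, 0, 0, 0, 0]]
  fingers: 1

```text
time: 5.47
tool_pos: [0.5095, -0.2103, 0.0805]
tool_rot: [-0.481, -0.518, -0.48, 0.52]
contact_force: [-7.4, 0.2, 11.0]
gripper_width: 0.002
```

```bash
python3 - <<'E'
from h import *
im=manip.grab_frame('scene')
crop(im,270,100,430,290,3.1,"pics/s4.png")
for q in ["tool_grip","hole_left"]:
    for d in manip.landmark_of(q,'scene'): print(q,w('scene',d['centre']),round(d['confidence'],2))
im=manip.grab_frame('top');crop(im,270,150,430,270,4,"pics/t4.png")
E
```

```text
tool_grip [ 0.40787682 -0.16274091  0.1219086 ] 0.81
tool_grip [ 0.41611309 -0.23884267  0.1285431 ] 0.64
tool_grip [ 0.51662913 -0.21243027  0.09190158] 0.54
tool_grip [0.4862114  0.14925513 0.04246797] 0.41
hole_left [ 0.51119    -0.21007926  0.05443441] 0.94
hole_left [ 0.63635088 -0.20146421  0.00434944] 0.5
```

View pics/s4.png

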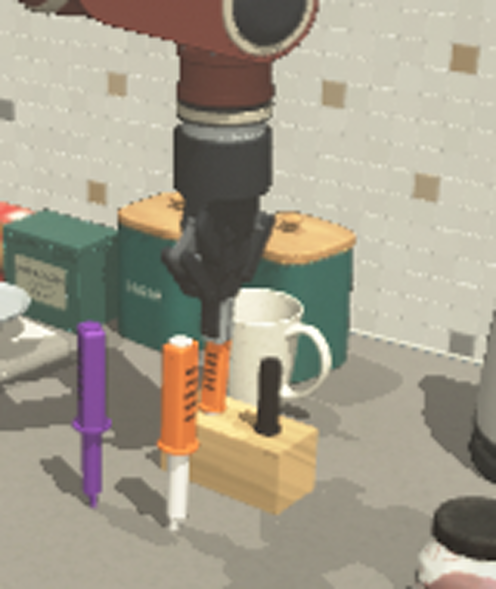

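View pics/t4.png

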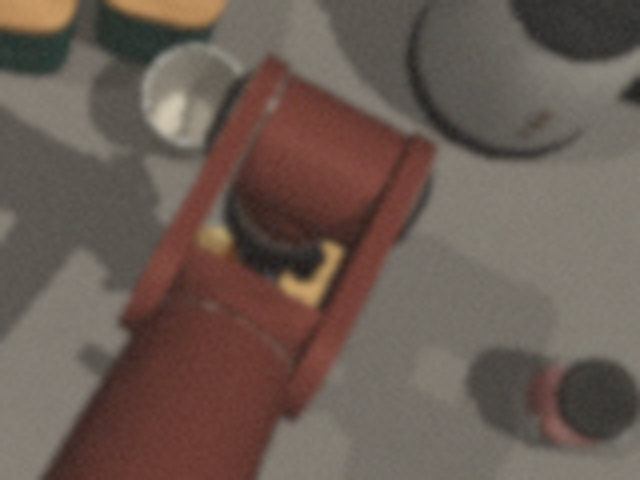

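```bash
python3 - <<'E'
from h import *
for p in [(.5095,-.21,.0805),(.5095,-.2075,.055),(.5095,-.2075,.118),(.5095,-.2075,.058),(.5095,-.21,.12)]:
    print(p,(proj('scene',p)-[270,100])*3.1)
s=manip.state();print(s['joint_pos'],s['tool_pos'],s['contact_force'],s['ft_torque'])
E
```

```text
(0.5095, -0.21, 0.0805) [210.96402151 382.88380617]
(0.5095, -0.2075, 0.055) [207.41122009 410.00694174]
(0.5095, -0.2075, 0.118) [209.65896862 340.24183529]
(0.5095, -0.2075, 0.058) [207.51611562 406.75121819]
(0.5095, -0.21, 0.12) [212.42374785 338.69602973]
[-0.52492435 -0.02523278  1.88555276 -0.00298395  1.28162678 -0.44731578] [ 0.5094972  -0.21036573  0.08052477] [-7.86059309 -0.53669236 10.38131214] [-0.04103042  1.3872539   0.02860657]
```

```bash
python3 - <<'E'
from h import *
from scipy.spatial.transform import Rotation as R
for z in(.193,.206,.23): print(proj('scene',(.181,-.598,z)), proj('scene',(.181+.0123,-.598-.0407,z)),proj('scene',(.181-.0123,-.598+.0407,z)))
E
```

```text
[455.29386032 300.62610606] [486.52131148 306.10226013] [425.25960794 295.35919545]
[456.44913217 293.17267671] [487.94143199 298.54201941] [426.16910697 288.01002321]
[458.62866265 279.11107176] [490.62179102 284.27269549] [427.8842458  274.15090938]
```

```bash
python3 - <<'E'
import cv2
im=cv2.imread('pics/scene0.png');cv2.imwrite('pics/g0.png',cv2.resize(im[150:300,380:560],None,fx=4,fy=4,interpolation=cv2.INTER_CUBIC))
im=cv2.imread('pics/s4.png');cv2.imwrite('pics/s4b.png',cv2.resize(im[250:450,140:290],None,fx=3.5,fy=3,interpolation=cv2.INTER_CUBIC))
E
```

```text
(no output)
```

View pics/g0.png

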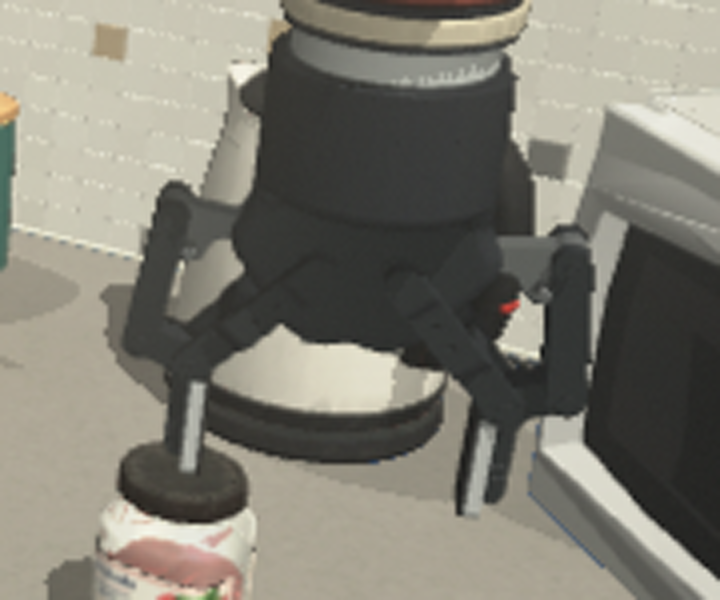

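View pics/s4b.png

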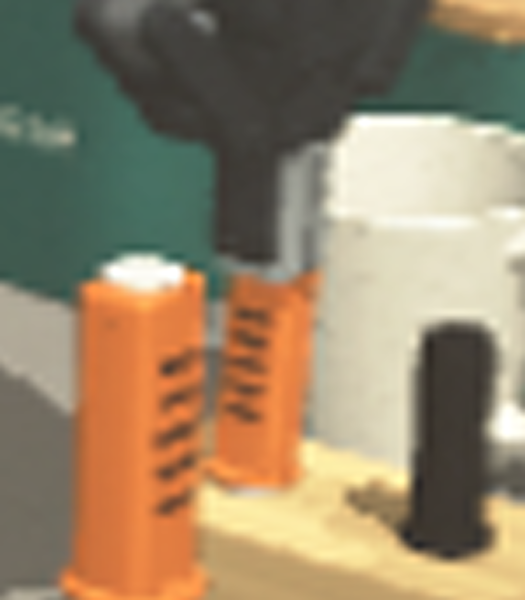

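Emit:
send_rows:
  motion:
    - [[0, 0, 1, 0, 0, 0], [0, 0, 2, 0, 0, 0], [0, 0, 2, 0, 0, 0], [0, 0, 0, 0, 0, 0]]

```text
time: 6.0
tool_pos: [0.5129, -0.2106, 0.1334]
tool_rot: [0.483, 0.52, 0.477, -0.518]
contact_force: [0.4, -0.3, 1.4]
gripper_width: -0.004
```

```bash
python3 - <<'E'
from h import *
s=manip.state();print(s['tool_pos'],s['gripper_width'],s['contact_force'])
im=manip.grab_frame('scene')
crop(im,290,130,390,270,4,"pics/s5.png")
for q in ["tool_grip","hole_left"]:
    for d in manip.landmark_of(q,'scene'): print(q,w('scene',d['centre']),round(d['confidence'],2))
print((proj('scene',s['tool_pos'])-[290,130])*4,(proj('scene',s['tool_pos']+[0,0,.035])-[290,130])*4)
E
```

```text
[ 0.51293866 -0.21064266  0.13339662] -0.004128146033613275 [ 0.43669326 -0.28440567  1.38406567]
tool_grip [ 0.41433057 -0.23803467  0.1278952 ] 0.67
tool_grip [ 0.51132342 -0.21314118  0.09246199] 0.57
tool_grip [ 0.41110527 -0.16177241  0.12465253] 0.56
hole_left [ 0.51121406 -0.20923064  0.05639891] 0.92
[198.45973869 295.74933495] [200.22908991 243.53010064]
```

View pics/s5.png

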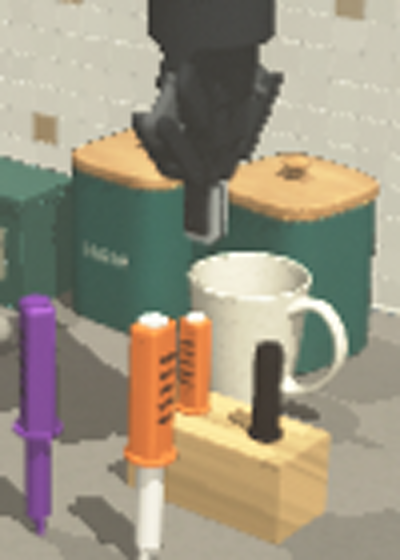

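Emit:
send_rows:
  motion:
    - [[-0.15, 0.1, 0, 0, 0, 0], [-0.15, 0.1, 0, 0, 0, 0], [0, 0, 0, 0, 0, 0], [0, 0, 0, 0, 0, 0], [0, 0, -1.5, 0, 0, 0], [0, 0, -1.5, 0, 0, 0], [0, 0, -1.5, 0, 0, 0], [0, 0, -1.5, 0, 0, 0], [0, 0, -0.8, 0, 0, 0], [0, 0, 0, 0, 0, 0]]
  fingers: 0.45

```text
time: 6.98
tool_pos: [0.5052, -0.2062, 0.0572]
tool_rot: [-0.479, -0.518, -0.482, 0.519]
contact_force: [-0.1, 0.0, 0.0]
gripper_width: 0.552
```

```bash
python3 - <<'E'
from h import *
s=manip.state();print(s['tool_pos'],s['gripper_width'],s['contact_force'])
im=manip.grab_frame('scene')
crop(im,300,140,380,260,6,"pics/s6.png")
E
```

```text
[ 0.50524863 -0.20623944  0.05724695] 0.5523346989603308 [-0.09456276  0.0243885   0.02575022]
```

View pics/s6.png

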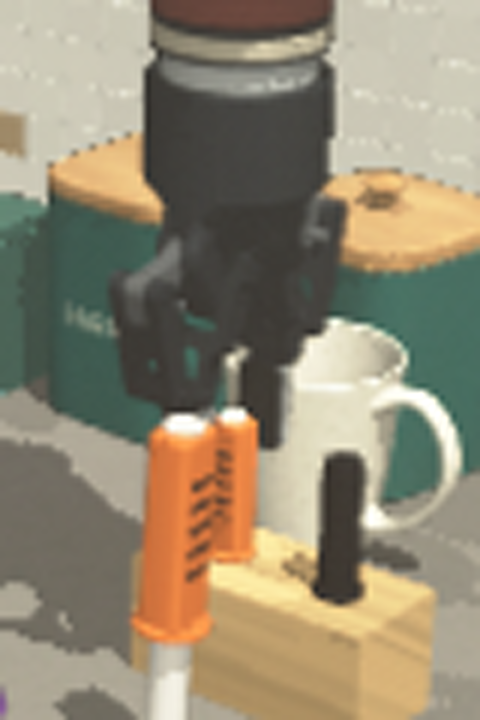

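Emit:
send_rows:
  motion:
    - [[0.4, -0.2, 0, 0, 0, 0], [0, 0, -0.8, 0, 0, 0], [0, 0, -0.8, 0, 0, 0], [0, 0, -0.5, 0, 0, 0], [0, 0, 0, 0, 0, 0], [0, 0, 0, 0, 0, 0]]

```text
time: 7.53
tool_pos: [0.5105, -0.2089, 0.0382]
tool_rot: [-0.48, -0.519, -0.481, 0.519]
contact_force: [-0.4, 0.1, 1.3]
gripper_width: 0.551
```

```bash
python3 - <<'E'
from h import *
s=manip.state();print(s['tool_pos'],s['gripper_width'],s['contact_force'])
im=manip.grab_frame('scene')
crop(im,300,140,380,260,6,"pics/s7.png")
E
```

```text
[ 0.51045752 -0.20888367  0.03815354] 0.5509879714961013 [-0.3970601   0.12881428  1.29543313]
```

View pics/s7.png

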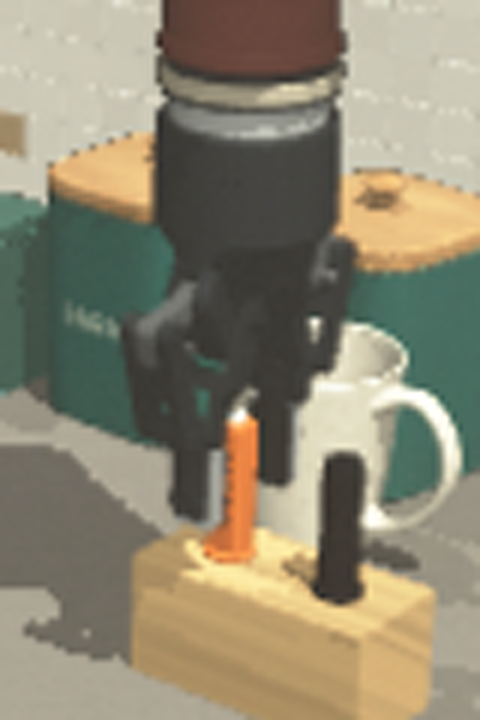

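```bash
python3 - <<'E'
from h import *
im=manip.grab_frame('scene'); cv2.imwrite('pics/s8.png',im[:,:,::-1])
E
```

```text
(no output)
```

View pics/s8.png

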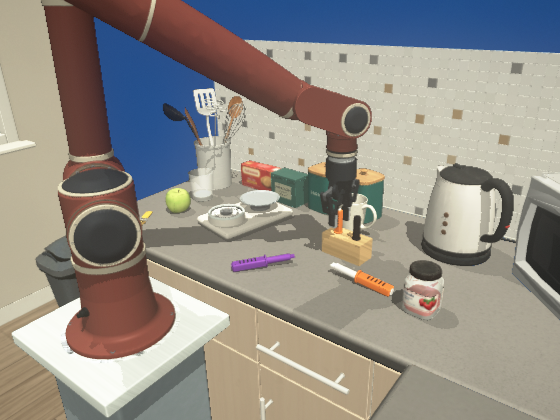

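Emit:
send_rows:
  motion:
    - [[0, 0, 0, 0, 0, 0], [0, 0, 0, 0, 0, 0], [0, 0, 0, 0, 0, 0], [0, 0, 0, 0, 0, 0], [0, 0, 0, 0, 0, 0], [0, 0, 0, 0, 0, 0]]
  fingers: 1

```text
time: 8.13
tool_pos: [0.5112, -0.2094, 0.0394]
tool_rot: [0.481, 0.519, 0.48, -0.519]
contact_force: [-1.3, 1.1, 3.0]
gripper_width: 0.153
```

```bash
python3 - <<'E'
from h import *
s=manip.state();print(s['tool_pos'],s['gripper_width'],s['contact_force'],s['ft_torque'])
im=manip.grab_frame('scene')
crop(im,300,140,380,260,6,"pics/s9.png")
E
```

```text
[ 0.51120869 -0.20939186  0.03938905] 0.1531224514931806 [-1.28972286  1.05891216  3.04061848] [0.04228553 0.17247266 0.02879869]
```

View pics/s9.png

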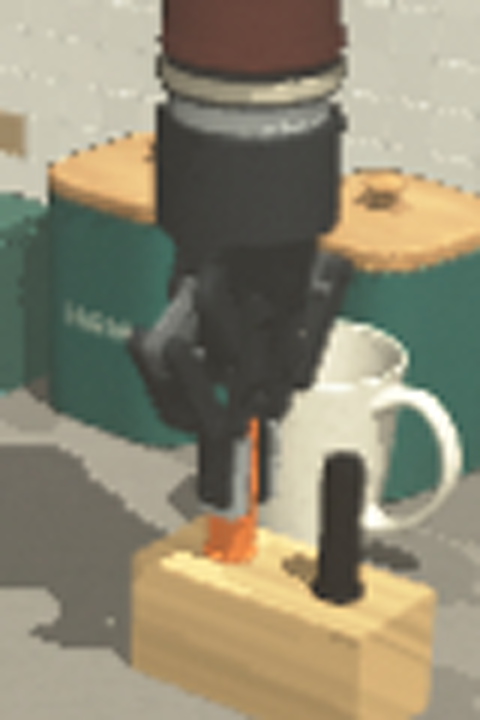

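Emit:
send_rows:
  motion:
    - [[0, 0, 0.5, 0, 0, 0], [0, 0, 1, 0, 0, 0], [0, 0, 1.5, 0, 0, 0], [0, 0, 1.5, 0, 0, 0], [0, 0, 1.5, 0, 0, 0], [0, 0, 2, 0, 0, 0], [0, 0, 2, 0, 0, 0], [0, 0, 2, 0, 0, 0], [0, 0, 0, 0, 0, 0], [0, 0, 0, 0, 0, 0]]

```text
time: 9.02
tool_pos: [0.512, -0.2097, 0.1609]
tool_rot: [0.482, 0.519, 0.479, -0.518]
contact_force: [-0.0, -0.4, -1.2]
gripper_width: 0.156
```

```bash
python3 - <<'E'
from h import *
s=manip.state();print(s['tool_pos'],s['gripper_width'],s['contact_force'],s['ft_torque'],s['joint_pos'])
im=manip.grab_frame('scene')
crop(im,290,110,390,260,4,"pics/s10.png")
p=s['tool_pos']
for dz in (-.0364,.0156,.056): print((proj('scene',p+[0,0,dz])-[290,110])*4)
E
```

```text
[ 0.5119599  -0.20970583  0.16086329] 0.15577815698363115 [-9.03437156e-04 -4.01877216e-01 -1.20722141e+00] [-0.05293343  0.00719335 -0.00746897] [-5.23328518e-01 -9.95673919e-02  1.81656019e+00  6.74873412e-05
  1.42090016e+00 -4.46375468e-01]
[195.91255268 389.05889318]
[198.50318172 311.48557358]
[200.58130633 249.25859266]
```

View pics/s10.png

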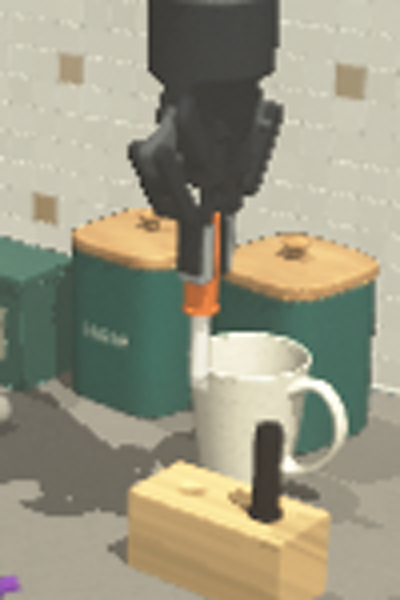

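Emit:
send_rows:
  motion:
    - [[-0.28, 1.7, 0, 0, 0, 0.12], [-0.28, 1.7, 0, 0, 0, 0.12], [-0.28, 1.7, 0, 0, 0, 0.12], [-0.28, 1.7, 0, 0, 0, 0.12], [-0.28, 1.7, 0, 0, 0, 0.12], [-0.28, 1.7, 0, 0, 0, 0.12], [-0.28, 1.7, 0, 0, 0, 0.12], [-0.28, 1.7, 0, 0, 0, 0.12], [-0.28, 1.7, 0, 0, 0, 0.12], [-0.28, 1.7, 0, 0, 0, 0.12], [-0.28, 1.7, 0, 0, 0, 0.12], [-0.28, 1.7, 0, 0, 0, 0.12]]

```text
time: 10.07
tool_pos: [0.4759, -0.0042, 0.1568]
tool_rot: [0.702, 0.071, 0.705, -0.071]
contact_force: [0.1, -0.6, -0.0]
gripper_width: 0.154
```

Emit:
send_rows:
  motion:
    - [[-0.28, 1.7, -0.3, 0, 0, 0.12], [-0.28, 1.7, -0.3, 0, 0, 0.12], [-0.28, 1.7, -0.3, 0, 0, 0.12], [-0.28, 1.7, -0.3, 0, 0, 0.12], [-0.28, 1.7, -0.3, 0, 0, 0.12], [-0.28, 1.7, -0.3, 0, 0, 0.12], [-0.28, 1.7, -0.3, 0, 0, 0.12], [-0.28, 1.7, -0.3, 0, 0, 0.12], [0, 0, 0, 0, 0, 0], [0, 0, 0, 0, 0, 0]]

```text
time: 10.9
tool_pos: [0.4537, 0.131, 0.1331]
tool_rot: [0.657, -0.259, 0.659, 0.26]
contact_force: [0.0, 0.2, -0.2]
gripper_width: 0.156
```

```bash
python3 - <<'E'
from h import *
from scipy.spatial.transform import Rotation as R
s=manip.state();print(s['tool_pos'],s['gripper_width'],s['contact_force'],s['ft_torque'],s['joint_pos'],s['time'])
q=s['tool_rot'];M=R.from_quat(q[[1,2,3,0]]).as_matrix();print(M,np.arctan2(M[1,1],M[0,1]))
im=manip.grab_frame('scene')
crop(im,180,100,300,250,4,"pics/s11.png")
p=s['tool_pos']
for dz in (-.0364,.0156,.056): print((proj('scene',p+[0,0,dz])-[180,100])*4)
print('collar',(proj('scene',[.456,.130,.05])-[180,100])*4)
im=manip.grab_frame('top')
crop(im,180,150,300,270,4,"pics/t11.png")
print('collar',(proj('top',[.456,.130,.05])-[180,150])*4,(proj('top',p-[0,0,.0364])-[180,150])*4)
E
```

```text
[0.45365021 0.13096375 0.13305473] 0.15570819852413853 [ 0.02469059  0.23539054 -0.19001966] [ 0.02583928  0.06233104 -0.033365  ] [ 1.23532043e-01 -2.79746768e-01  2.01945967e+00 -4.21475274e-04
  1.40523441e+00 -2.19891420e+00] 10.9
[[-3.27785440e-03 -6.82893632e-01  7.30510468e-01]
 [-8.25896596e-04  7.30515992e-01  6.82895090e-01]
 [-9.99994287e-01  1.63510457e-03 -2.95852458e-03]] 2.3225139842132165
[174.33231487 382.2136672 ]
[169.28422893 313.15658894]
[165.2502102 257.971802 ]
collar [181.96549449 441.56088985]
collar [172.30387815 333.87725761] [163.40664686 328.90325517]
```

View pics/s11.png

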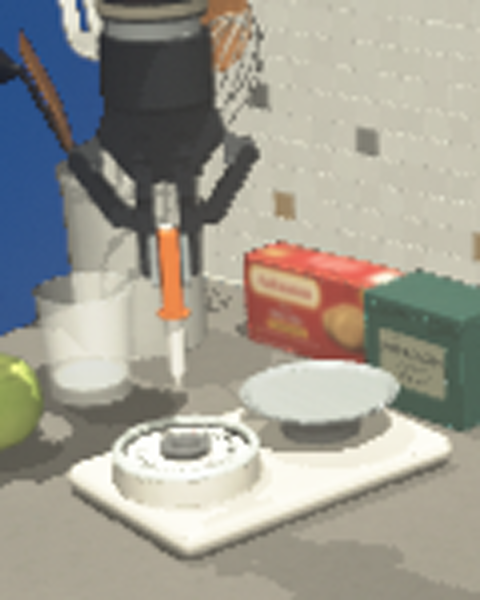

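View pics/t11.png

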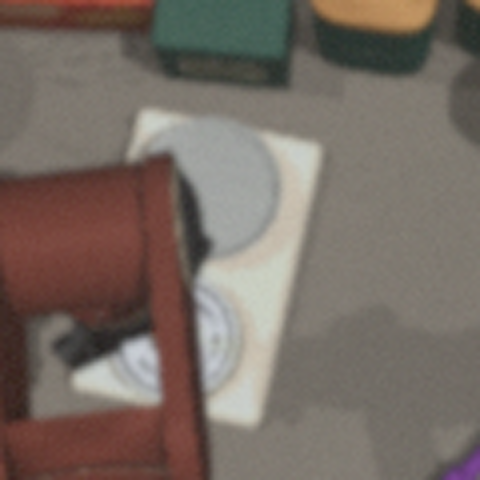

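Emit:
send_rows:
  motion:
    - [[0.1, -0.1, -1, 0, 0, 0], [0, 0, -1, 0, 0, 0], [0, 0, -1, 0, 0, 0], [0, 0, -0.8, 0, 0, 0], [0, 0, -0.5, 0, 0, 0], [0, 0, -0.2, 0, 0, 0], [0, 0, 0, 0, 0, 0], [0, 0, 0, 0, 0, 0]]

```text
time: 11.67
tool_pos: [0.4562, 0.1298, 0.0901]
tool_rot: [0.658, -0.26, 0.658, 0.26]
contact_force: [-0.2, -0.5, -0.5]
gripper_width: 0.153
```

```bash
cat > st.py <<'E'
from h import *
from scipy.spatial.transform import Rotation as R
import sys
np.set_printoptions(precision=4,suppress=True)
s=manip.state();q=s['tool_rot'];M=R.from_quat(q[[1,2,3,0]]).as_matrix()
y=np.arctan2(M[1,1],M[0,1]);yb=(y+np.pi/2+np.pi/2)%np.pi-np.pi/2
print(s['time'],s['tool_pos'],'tipz',s['tool_pos'][2]-.0364,'F',s['contact_force'],'T',s['ft_torque'],'blade',round(yb,3),'q6',round(s['joint_pos'][5],3),'tilt',M[:2,0],'gw',round(s['gripper_width'],3))
if len(sys.argv)>1:
    im=manip.grab_frame('scene'); crop(im,195,150,275,250,6,sys.argv[1])
E
python3 st.py pics/s12.png
```

```text
11.6667 [0.4562 0.1298 0.0901] tipz 0.05366209601893175 F [-0.2024 -0.4856 -0.5333] T [ 0.0107 -0.0465  0.0213] blade 0.752 q6 -2.203 tilt [0.0003 0.    ] gw 0.153
```

View pics/s12.png

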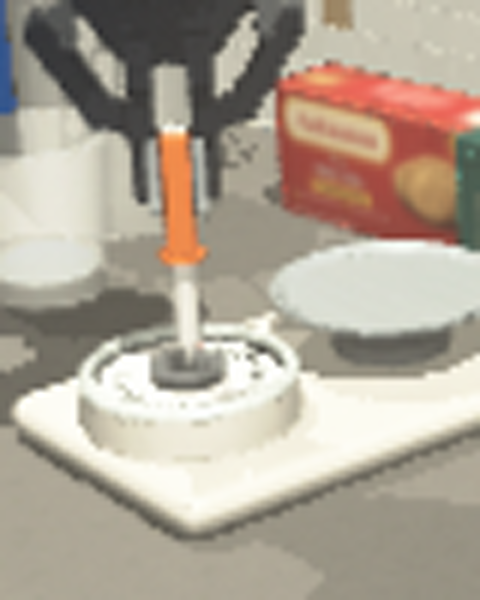

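Emit:
send_rows:
  motion:
    - [[0, 0, -0.2, 0, 0, 0], [0, 0, -0.2, 0, 0, 0], [0, 0, -0.2, 0, 0, 0], [0, 0, 0, 0, 0, 0]]

```text
time: 12.05
tool_pos: [0.4557, 0.1298, 0.0834]
tool_rot: [0.657, -0.26, 0.658, 0.26]
contact_force: [0.0, 0.3, -0.4]
gripper_width: 0.153
```

Emit:
send_rows:
  motion:
    - [[0, 0, -0.1, 0, 0, 0], [0, 0, -0.1, 0, 0, 0], [0, 0, 0, 0, 0, 0]]

```text
time: 12.3
tool_pos: [0.4559, 0.1298, 0.0817]
tool_rot: [0.658, -0.26, 0.658, 0.26]
contact_force: [-0.4, 0.0, -1.1]
gripper_width: 0.151
```

Emit:
send_rows:
  motion:
    - [[0, 0, -0.1, 0, 0, 0], [0, 0, -0.1, 0, 0, 0], [0, 0, 0, 0, 0, 0]]

```text
time: 12.55
tool_pos: [0.4558, 0.1298, 0.0797]
tool_rot: [0.658, -0.26, 0.658, 0.26]
contact_force: [-0.5, -0.1, -0.1]
gripper_width: 0.154
```

Emit:
send_rows:
  motion:
    - [[0, 0, -0.1, 0, 0, 0], [0, 0, -0.1, 0, 0, 0], [0, 0, 0, 0, 0, 0]]

```text
time: 12.8
tool_pos: [0.4563, 0.1299, 0.0785]
tool_rot: [0.658, -0.26, 0.658, 0.26]
contact_force: [-2.1, 0.4, 3.3]
gripper_width: 0.157
```

Emit:
send_rows:
  motion:
    - [[-0.1, 0, 0, 0, 0, 0], [0, 0, 0, 0, 0, 0], [0, 0, 0, 0, 0, 0]]

```text
time: 13.05
tool_pos: [0.4558, 0.1298, 0.0786]
tool_rot: [0.658, -0.26, 0.657, 0.259]
contact_force: [1.4, -0.1, 3.1]
gripper_width: 0.154
```

```bash
python3 st.py pics/s13.png
```

```text
13.05 [0.4558 0.1298 0.0786] tipz 0.04218291775762288 F [ 1.4494 -0.1152  3.1099] T [-0.0315 -0.2673  0.0597] blade 0.752 q6 -2.203 tilt [0.0022 0.    ] gw 0.154
```

View pics/s13.png

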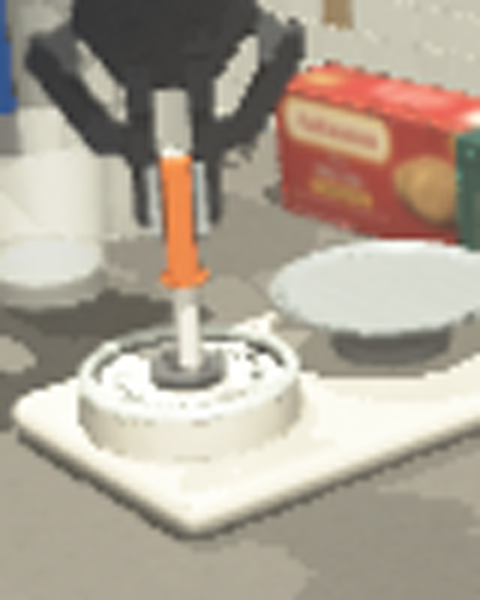

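Emit:
send_rows:
  motion:
    - [[0, 0, 0, 0, 0, -0.07], [0, 0, 0, 0, 0, -0.07], [0, 0, 0, 0, 0, -0.07], [0, 0, 0, 0, 0, 0]]

```text
time: 13.43
tool_pos: [0.4554, 0.1297, 0.0783]
tool_rot: [0.682, -0.189, 0.681, 0.189]
contact_force: [0.7, 0.3, 4.0]
gripper_width: 0.16
```

Emit:
send_rows:
  motion:
    - [[0, 0, 0, 0, 0, -0.07], [0, 0, 0, 0, 0, -0.07], [0, 0, 0, 0, 0, -0.07], [0, 0, 0, 0, 0, 0]]

```text
time: 13.77
tool_pos: [0.4553, 0.1298, 0.0783]
tool_rot: [0.698, -0.117, 0.697, 0.117]
contact_force: [0.0, 0.3, 4.7]
gripper_width: 0.161
```

Emit:
send_rows:
  motion:
    - [[0, 0, 0, 0, 0, -0.07], [0, 0, 0, 0, 0, -0.07], [0, 0, 0, 0, 0, -0.07], [0, 0, 0, 0, 0, 0]]

```text
time: 14.1
tool_pos: [0.4552, 0.1297, 0.0782]
tool_rot: [0.706, -0.044, 0.706, 0.044]
contact_force: [-0.2, -0.3, 3.8]
gripper_width: 0.154
```

Emit:
send_rows:
  motion:
    - [[0, 0, 0, 0, 0, -0.07], [0, 0, 0, 0, 0, -0.07], [0, 0, 0, 0, 0, -0.07], [0, 0, 0, 0, 0, 0]]

```text
time: 14.43
tool_pos: [0.4551, 0.1296, 0.0781]
tool_rot: [0.706, 0.03, 0.706, -0.03]
contact_force: [-0.6, -1.3, 4.5]
gripper_width: 0.153
```

Emit:
send_rows:
  motion:
    - [[0, 0, 0, 0, 0, -0.07], [0, 0, 0, 0, 0, -0.07], [0, 0, 0, 0, 0, -0.07], [0, 0, 0, 0, 0, 0]]

```text
time: 14.77
tool_pos: [0.4549, 0.1296, 0.0779]
tool_rot: [0.699, 0.104, 0.699, -0.104]
contact_force: [0.1, -1.6, 4.2]
gripper_width: 0.157
```

Emit:
send_rows:
  motion:
    - [[0, 0, 0, 0, 0, -0.07], [0, 0, 0, 0, 0, -0.07], [0, 0, 0, 0, 0, -0.07], [0, 0, 0, 0, 0, 0]]

```text
time: 15.1
tool_pos: [0.4543, 0.1299, 0.0769]
tool_rot: [0.684, 0.176, 0.685, -0.176]
contact_force: [1.1, -0.2, -0.2]
gripper_width: 0.156
```

```bash
python3 st.py
```

```text
15.1 [0.4543 0.1299 0.0769] tipz 0.040477273526355315 F [ 1.114  -0.196  -0.2049] T [-0.0797 -0.1382  0.0257] blade -0.504 q6 -0.946 tilt [-0.0015  0.0003] gw 0.156
```

Emit:
send_rows:
  motion:
    - [[0, 0, -0.1, 0, 0, 0], [0, 0, -0.1, 0, 0, 0], [0, 0, 0, 0, 0, 0]]

```text
time: 15.35
tool_pos: [0.4544, 0.1299, 0.0751]
tool_rot: [0.684, 0.177, 0.685, -0.177]
contact_force: [0.1, -0.5, -0.6]
gripper_width: 0.152
```

Emit:
send_rows:
  motion:
    - [[0, 0, -0.05, 0, 0, -0.08], [0, 0, 0, 0, 0, -0.08], [0, 0, 0, 0, 0, -0.08], [0, 0, 0, 0, 0, -0.08], [0, 0, 0, 0, 0, -0.08], [0, 0, 0, 0, 0, -0.08], [0, 0, 0, 0, 0, -0.08], [0, 0, 0, 0, 0, 0]]

```text
time: 16.02
tool_pos: [0.4543, 0.1297, 0.0749]
tool_rot: [0.608, 0.359, 0.609, -0.36]
contact_force: [-0.4, 0.8, -0.7]
gripper_width: 0.154
```

Emit:
send_rows:
  motion:
    - [[0, 0, 0, 0, 0, -0.08], [0, 0, 0, 0, 0, -0.08], [0, 0, 0, 0, 0, -0.08], [0, 0, 0, 0, 0, -0.08], [0, 0, 0, 0, 0, -0.08], [0, 0, 0, 0, 0, 0]]

```text
time: 16.52
tool_pos: [0.4543, 0.1299, 0.0749]
tool_rot: [0.525, 0.473, 0.526, -0.473]
contact_force: [-0.9, -1.2, -0.1]
gripper_width: 0.153
```

```bash
python3 st.py; python3 - <<'E'
from h import *
im=avg('scene',4); crop(np.clip(im,0,255).astype(np.uint8),200,185,255,235,12,'pics/s14.png')
E
```

```text
16.5167 [0.4543 0.1299 0.0749] tipz 0.0384817164414656 F [-0.8521 -1.1511 -0.0536] T [0.0414 0.1824 0.006 ] blade -1.466 q6 0.016 tilt [-0.0017  0.0002] gw 0.153
```

View pics/s14.png

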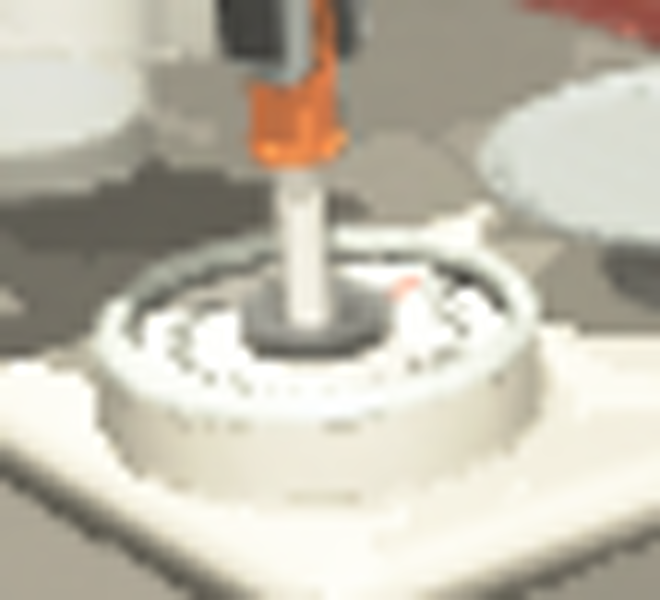

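```bash
python3 - <<'E'
from h import *
im=avg('scene',4).astype(np.float32)
np.save('sc1.npy',im)
r,g,b=[im[:,:,i] for i in range(3)]
wt=np.clip(r-(g+b)/2-12,0,None); 
V,U=np.mgrid[0:420,0:560]
m=(U>226)&(U<242)&(V>200)&(V<218); wt=wt*m
uv=np.array([(wt*U).sum(),(wt*V).sum()])/wt.sum(); print('red px',uv,wt.sum())
for v in range(203,216): print(v,[int(x) for x in (r-(g+b)/2)[v,226:246]],[int(x) for x in g[v,226:246]])
c=np.array([.456,.130,.042])
for z,n in ((.05,'mouth'),(.042,'c')): print(n,proj('scene',[.456,.130,z]))
for a in (-.25,-.2,-.15,-.1,0,.1,.2,.3,.6435): print(a,[proj('scene',c+rr*np.array([np.cos(a),np.sin(a),0])).round(1) for rr in (.02,.028,.036,.042)])
E
```

```text
red px [234.55218688 206.57355865] 251.5
203 [12, 9, 9, 10, 14, 15, 15, 15, 15, 16, 14, 10, 7, 8, 17, 16, 12, 11, 9, 4] [221, 130, 150, 152, 162, 168, 168, 168, 168, 180, 224, 237, 250, 248, 201, 180, 152, 155, 170, 177]
204 [11, 6, 3, 3, 4, 4, 3, 4, 5, 4, 5, 5, 4, 7, 16, 13, 13, 12, 12, 11] [225, 183, 239, 239, 238, 240, 245, 243, 235, 250, 251, 252, 252, 249, 181, 156, 150, 151, 153, 152]
205 [10, 7, 6, 6, 4, 3, 4, 3, 5, 5, 5, 4, 3, 5, 14, 15, 15, 16, 16, 16] [227, 179, 210, 228, 235, 228, 229, 228, 223, 226, 238, 249, 252, 245, 207, 182, 184, 183, 183, 183]
206 [11, 9, 7, 7, 7, 8, 5, 5, 6, 6, 4, 5, 6, 4, 3, 10, 17, 16, 17, 16] [226, 143, 128, 137, 150, 169, 128, 147, 158, 180, 184, 214, 216, 231, 249, 225, 188, 188, 187, 182]
207 [10, 12, 12, 2, 2, 1, 2, 2, 3, 6, 7, 5, 4, 4, 5, 3, 5, 14, 16, 13] [229, 181, 214, 252, 252, 253, 252, 252, 252, 239, 133, 115, 125, 166, 213, 243, 237, 192, 182, 156]
208 [9, 10, 6, 7, 5, 3, 8, 47, 59, 5, 6, 6, 5, 6, 6, 5, 3, 4, 12, 12] [230, 179, 171, 203, 230, 250, 246, 216, 201, 240, 225, 162, 80, 105, 137, 197, 244, 241, 167, 150]
209 [9, 10, 5, 6, 6
[... 1410 characters left out ...]
ay([237.4, 208.8])]
-0.15 [array([231.1, 210.8]), array([233.2, 210. ]), array([235.4, 209.2]), array([237. , 208.6])]
-0.1 [array([230.9, 210.7]), array([232.9, 209.9]), array([235., 209.]), array([236.5, 208.4])]
0 [array([230.4, 210.6]), array([232.2, 209.6]), array([234.1, 208.7]), array([235.5, 208. ])]
0.1 [array([229.9, 210.4]), array([231.5, 209.4]), array([233.1, 208.5]), array([234.4, 207.7])]
0.2 [array([229.3, 210.3]), array([230.7, 209.3]), array([232.1, 208.2]), array([233.2, 207.5])]
0.3 [array([228.7, 210.2]), array([229.9, 209.1]), array([231. , 208.1]), array([231.9, 207.3])]
0.6435 [array([226.4, 210.1]), array([226.7, 209. ]), array([227. , 207.8]), array([227.2, 207. ])]
```

Emit:
send_rows:
  motion:
    - [[0, 0, 0, 0, 0, -0.07], [0, 0, 0, 0, 0, -0.07], [0, 0, 0, 0, 0, -0.06], [0, 0, 0, 0, 0, 0], [0, 0, 0.5, 0, 0, 0], [0, 0, 1.5, 0, 0, 0], [0, 0, 2, 0, 0, 0], [0, 0, 2, 0, 0, 0], [0, 0, 2, 0, 0, 0], [0, 3, 1, 0, 0, 0], [0, 4, 0, 0, 0, 0], [0, 4, 0, 0, 0, 0]]

```text
time: 17.92
tool_pos: [0.457, 0.2411, 0.1685]
tool_rot: [0.476, 0.526, 0.474, -0.522]
contact_force: [0.5, -0.0, -0.9]
gripper_width: 0.155
```

Emit:
send_rows:
  motion:
    - [[0, 2, 0, 0, 0, 0], [0, 0, 0, 0, 0, 0]]

```text
time: 18.08
tool_pos: [0.4556, 0.2634, 0.1668]
tool_rot: [0.477, 0.523, 0.477, -0.521]
contact_force: [-0.8, -0.9, -0.1]
gripper_width: 0.156
```

```bash
python3 st.py; python3 - <<'E'
from h import *
np.set_printoptions(precision=4,suppress=True)
im=avg('top',6);np.save('top2.npy',im)
crop(np.clip(im,0,255).astype(np.uint8),195,205,255,265,10,'pics/t15.png')
ana(im,[.4558,.1307])
ana(np.load('topavg.npy'),[.4558,.1307],False)
E
```

```text
18.0833 [0.4556 0.2634 0.1668] tipz 0.13040711715727177 F [-0.8394 -0.9255 -0.0621] T [ 0.005  -0.0112 -0.0281] blade 1.48 q6 0.473 tilt [0.0028 0.0021] gw 0.156
collar [0.4558 0.1307]
red angle -0.1506695775755516 rad 0.029127340536370772 22539.275
dark ptr angle -0.22354200330605672 rad 0.040824346954382064 1668.8033
-0.6 [164, 193, 194, 180, 182, 184, 167, 174] [0, -2, -5, -6, -6, -6]
-0.5 [161, 190, 192, 179, 181, 184, 166, 173] [3, 0, -4, -6, -6, -6]
-0.4 [155, 184, 186, 175, 179, 180, 163, 171] [8, 8, 3, -1, -4, -4]
-0.3 [148, 172, 173, 161, 159, 157, 148, 169] [16, 26, 25, 18, 7, 0]
-0.2 [143, 161, 159, 148, 147, 145, 142, 167] [23, 41, 51, 47, 27, 6]
-0.1 [143, 163, 162, 161, 168, 169, 157, 170] [22, 40, 51, 46, 27, 6]
-0.0 [150, 177, 181, 185, 191, 184, 163, 168] [14, 22, 26, 20, 9, 1]
0.1 [155, 188, 196, 198, 198, 188, 164, 165] [5, 6, 6, 3, 0, 0]
0.2 [156, 191, 200, 201, 199, 187, 163, 162] [1, 0, 0, 0, 0, 0]
0.3 [156, 191, 200, 201, 199, 185, 162, 163] [0, 0, 0, 0, 0, 0]
0.4 [155, 189, 200, 201, 199, 185, 162, 163] [0, -1, 0, 0, 0, 0]
0.5 [153, 188, 199, 200, 199, 185, 160, 162] [0, 0, 0, 0, 0, 0]
0.6 [153, 188, 199, 201, 199, 187, 165, 167] [0, 0, 0, 0, 0, 0]
0.7 [151, 188, 199, 201, 199, 187, 164, 167] [1, 0, 0, 0, 0, -1]
0.8 [151, 187, 199, 200, 199, 185, 161, 167] [1, 0, 0, 0, -1, 0]
0.9 [148, 186, 199, 200, 199, 186, 162, 167] [1, 0, 0, 0, 0, 0]
1.0 [146, 184, 199, 200, 200, 187, 163, 165] [1, 0, 0, 0, 0, 0]
1.1 [145, 183, 198, 200, 199, 185, 158, 162] [2, 0, 0, 0, -1, 0]
collar [0.4558 0.1307]
red angle 0.620162003915648 rad 0.02792599606561643 14616.803
dark ptr angle -0.22839004797922388 rad 0.04253816528538972 800.0184
```

View pics/t15.png

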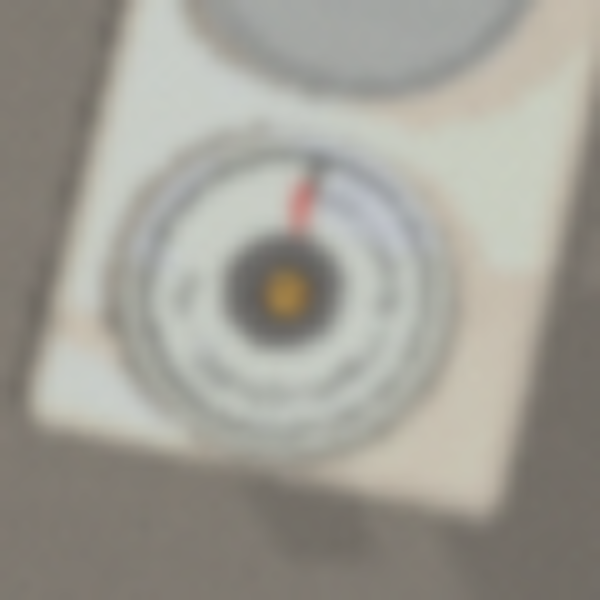

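Emit:
send_rows:
  motion:
    - [[0, -4, 0, 0, 0, 0.08], [0, -4, 0, 0, 0, 0], [0, -3, 0, 0, 0, 0], [-0.1, -2.2, -1, 0, 0, 0], [0, 0, -1.5, 0, 0, 0], [0, 0, -1.5, 0, 0, 0], [0, 0, -1.5, 0, 0, 0], [0, 0, -1.5, 0, 0, 0], [0, 0, 0, 0, 0, 0], [0, 0, 0, 0, 0, 0]]

```text
time: 19.22
tool_pos: [0.4533, 0.127, 0.0948]
tool_rot: [-0.495, -0.504, -0.496, 0.505]
contact_force: [1.3, 0.2, 0.2]
gripper_width: 0.154
```

```bash
python3 st.py
```

```text
19.2167 [0.4533 0.127  0.0948] tipz 0.058406243110168635 F [1.3425 0.1555 0.2401] T [ 0.029  -0.0189 -0.0278] blade 1.553 q6 0.133 tilt [-0.0017 -0.0003] gw 0.154
```

Emit:
send_rows:
  motion:
    - [[0.1, 0.25, -0.5, 0, 0, 0], [0, 0, -0.5, 0, 0, 0], [0, 0, 0, 0, 0, 0], [0, 0, 0, 0, 0, 0]]

```text
time: 19.55
tool_pos: [0.455, 0.1304, 0.0855]
tool_rot: [0.496, 0.504, 0.496, -0.504]
contact_force: [0.1, -0.3, -0.3]
gripper_width: 0.154
```

```bash
python3 st.py
```

```text
19.55 [0.455  0.1304 0.0855] tipz 0.04912549616980605 F [ 0.0639 -0.3469 -0.3251] T [-0.0199 -0.0215 -0.0324] blade 1.554 q6 0.138 tilt [ 0. -0.] gw 0.154
```

Emit:
send_rows:
  motion:
    - [[-0.05, -0.05, -0.2, 0, 0, 0], [0, 0, -0.2, 0, 0, 0], [0, 0, -0.2, 0, 0, 0], [0, 0, -0.1, 0, 0, 0], [0, 0, 0, 0, 0, 0]]

```text
time: 19.97
tool_pos: [0.4542, 0.1298, 0.078]
tool_rot: [-0.496, -0.504, -0.496, 0.504]
contact_force: [0.8, -0.3, -1.0]
gripper_width: 0.158
```

Emit:
send_rows:
  motion:
    - [[0, 0, -0.1, 0, 0, 0], [0, 0, -0.1, 0, 0, 0], [0, 0, 0, 0, 0, 0]]

```text
time: 20.22
tool_pos: [0.4544, 0.1298, 0.0762]
tool_rot: [-0.496, -0.504, -0.496, 0.504]
contact_force: [-0.4, -0.1, -1.1]
gripper_width: 0.155
```

Emit:
send_rows:
  motion:
    - [[0, 0, -0.1, 0, 0, 0], [0, 0, 0, 0, 0, -0.05], [0, 0, 0, 0, 0, -0.05], [0, 0, 0, 0, 0, -0.047], [0, 0, 0, 0, 0, 0], [0, 0, 0, 0, 0, 0]]

```text
time: 20.72
tool_pos: [0.4543, 0.1299, 0.0753]
tool_rot: [-0.458, -0.539, -0.458, 0.539]
contact_force: [-0.7, -0.2, 0.3]
gripper_width: 0.157
```

```bash
python3 st.py
```

```text
20.7167 [0.4543 0.1299 0.0753] tipz 0.03885778886716261 F [-0.6713 -0.1646  0.3115] T [0.0551 0.1746 0.0636] blade 1.408 q6 0.283 tilt [-0.0005  0.0001] gw 0.157
```

Emit:
send_rows:
  motion:
    - [[0, 0, 0.5, 0, 0, 0], [0, 0, 1.5, 0, 0, 0], [0, 0, 2, 0, 0, 0], [0, 0, 2, 0, 0, 0], [0, 0, 2, 0, 0, 0], [0, 3, 1, 0, 0, 0], [0, 4, 0, 0, 0, 0], [0, 4, 0, 0, 0, 0], [0, 2, 0, 0, 0, 0], [0, 0, 0, 0, 0, 0], [0, 0, 0, 0, 0, 0]]

```text
time: 21.63
tool_pos: [0.4544, 0.2605, 0.1657]
tool_rot: [-0.458, -0.539, -0.458, 0.539]
contact_force: [-0.7, -1.2, -0.8]
gripper_width: 0.151
```

```bash
python3 st.py; python3 - <<'E'
from h import *
np.set_printoptions(precision=4,suppress=True)
im=avg('top',10);np.save('top3.npy',im)
crop(np.clip(im,0,255).astype(np.uint8),195,205,255,265,10,'pics/t16.png')
ana(im,[.4558,.1307])
E
```

```text
21.6333 [0.4544 0.2605 0.1657] tipz 0.12929303898837968 F [-0.6869 -1.229  -0.795 ] T [-0.0463  0.0278 -0.0629] blade 1.409 q6 0.54 tilt [ 0.0002 -0.0005] gw 0.151
collar [0.4558 0.1307]
red angle -0.2154041185465729 rad 0.029154552760919345 16547.121
dark ptr angle -0.22984601788394854 rad 0.04152639533156783 1715.9861
-0.6 [163, 194, 198, 188, 191, 188, 167, 174] [1, 0, -4, -5, -6, -6]
-0.5 [160, 190, 194, 183, 185, 185, 165, 172] [3, 3, 0, -1, -3, -3]
-0.4 [153, 181, 186, 176, 175, 177, 161, 171] [10, 13, 13, 10, 3, 0]
-0.3 [146, 169, 173, 162, 156, 153, 147, 169] [18, 30, 34, 33, 17, 3]
-0.2 [144, 164, 166, 160, 152, 144, 141, 167] [22, 37, 44, 43, 26, 6]
-0.1 [147, 174, 181, 181, 178, 171, 158, 172] [17, 26, 27, 23, 14, 2]
-0.0 [153, 184, 194, 197, 196, 186, 164, 170] [9, 11, 8, 4, 2, 0]
0.1 [157, 191, 200, 201, 200, 188, 164, 167] [3, 2, 0, 0, 0, 0]
0.2 [158, 191, 201, 201, 199, 187, 164, 164] [1, 0, 0, 0, 0, 0]
0.3 [156, 190, 201, 201, 200, 186, 163, 167] [0, 0, 0, 0, 0, 0]
0.4 [155, 189, 200, 201, 199, 186, 164, 168] [0, 0, 0, 0, 0, 0]
0.5 [153, 189, 200, 200, 200, 186, 163, 165] [0, 0, 0, -1, 0, -1]
0.6 [154, 188, 200, 201, 200, 189, 168, 169] [0, 0, 0, 0, -1, -2]
0.7 [151, 188, 200, 201, 200, 188, 166, 169] [1, 0, 0, 0, -1, -3]
0.8 [151, 187, 200, 201, 200, 187, 163, 169] [1, 0, 0, 0, -1, -3]
0.9 [148, 187, 200, 201, 200, 187, 165, 169] [1, 0, 0, 0, -1, -2]
1.0 [146, 185, 199, 201, 200, 189, 165, 167] [1, 0, 0, -1, -1, -3]
1.1 [144, 183, 199, 201, 200, 188, 161, 164] [1, 0, 0, -1, -2, -4]
```

View pics/t16.png

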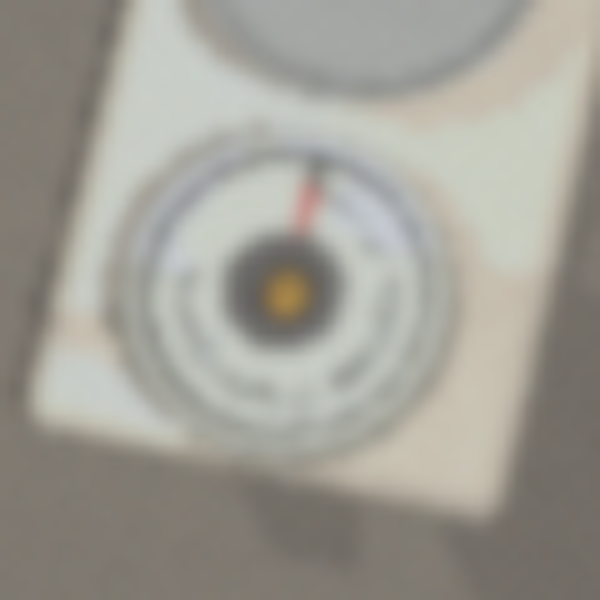

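Emit:
send_rows:
  motion:
    - [[0.3, -2, 0.3, 0, 0, 0.04], [0.4, -3.4, 0.2, 0, 0, 0.04], [0.4, -3.4, 0, 0, 0, 0], [0.4, -3.4, 0, 0, 0, 0], [0.4, -3.4, 0, 0, 0, 0], [0.4, -3.4, 0, 0, 0, 0], [0.4, -3.4, 0, 0, 0, 0], [0.4, -3.4, 0, 0, 0, 0], [0.4, -3.4, 0, 0, 0, 0], [0.4, -3.4, 0, 0, 0, 0], [0.4, -3.4, 0, 0, 0, 0], [0.4, -3.4, 0, 0, 0, 0]]

```text
time: 23.13
tool_pos: [0.5013, -0.1361, 0.1706]
tool_rot: [0.479, 0.521, 0.478, -0.521]
contact_force: [1.3, -0.0, -0.3]
gripper_width: 0.152
```

Emit:
send_rows:
  motion:
    - [[0.4, -3.4, 0, 0, 0, 0], [0.4, -3, 0, 0, 0, 0], [0.2, -1.1, 0, 0, 0, 0], [0, 0, 0, 0, 0, 0], [0, 0, 0, 0, 0, 0]]

```text
time: 23.55
tool_pos: [0.5113, -0.209, 0.1702]
tool_rot: [0.478, 0.521, 0.479, -0.521]
contact_force: [0.3, 0.5, -0.0]
gripper_width: 0.159
```

```bash
sed -i 's/crop(im,195,150,275,250,6/crop(im,*([195,150,275,250] if len(sys.argv)<3 else [300,120,380,260]),5,/;s/,5,,/,5,/' st.py; python3 st.py pics/s17.png st
```

```text
23.55 [ 0.5113 -0.209   0.1702] tipz 0.13376664259648546 F [ 0.2761  0.5303 -0.0261] T [ 0.0259  0.0291 -0.0272] blade 1.486 q6 -0.438 tilt [-0.0005  0.001 ] gw 0.159
```

View pics/s17.png

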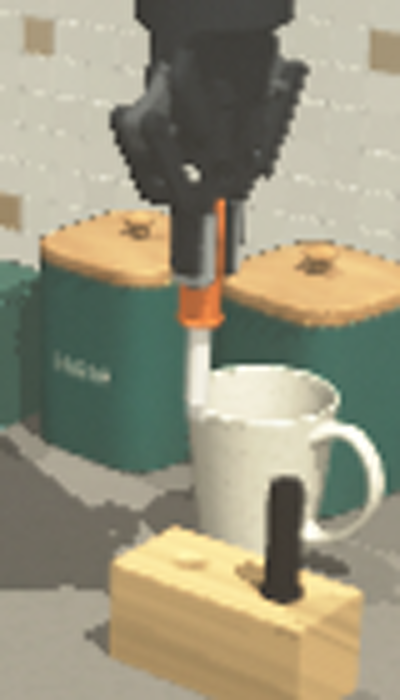

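Emit:
send_rows:
  motion:
    - [[0, 0, -1.5, 0, 0, 0], [0, 0, -2, 0, 0, 0], [0, 0, -2, 0, 0, 0], [0, 0, -1.2, 0, 0, 0], [0, 0, -0.6, 0, 0, 0], [0, 0, 0, 0, 0, 0], [0, 0, 0, 0, 0, 0]]

```text
time: 24.18
tool_pos: [0.5118, -0.2088, 0.0979]
tool_rot: [0.479, 0.52, 0.479, -0.52]
contact_force: [-0.4, 1.6, 0.0]
gripper_width: 0.155
```

Emit:
send_rows:
  motion:
    - [[0, 0, -0.4, 0, 0, 0], [0, 0, -0.4, 0, 0, 0], [0, 0, -0.4, 0, 0, 0], [0, 0, 0, 0, 0, 0]]

```text
time: 24.52
tool_pos: [0.5111, -0.209, 0.0847]
tool_rot: [-0.478, -0.52, -0.479, 0.521]
contact_force: [0.2, -0.3, -0.5]
gripper_width: 0.157
```

```bash
python3 st.py pics/s18.png st
```

```text
24.5167 [ 0.5111 -0.209   0.0847] tipz 0.04829628916426759 F [ 0.1606 -0.3429 -0.4574] T [-0.0091 -0.0454 -0.0423] blade 1.487 q6 -0.439 tilt [-0.0009  0.0006] gw 0.157
```

View pics/s18.png

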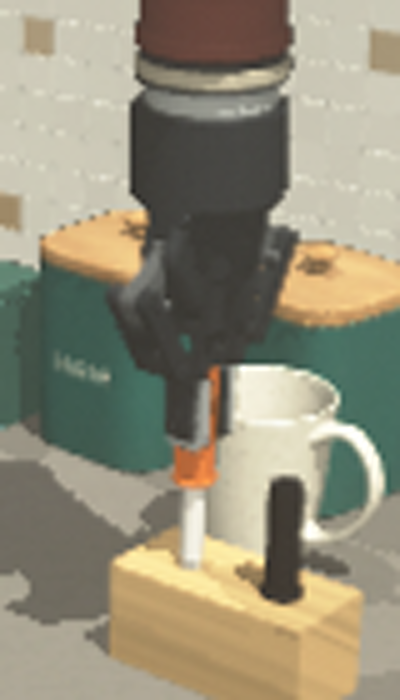

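In the hole, no force. Continue down.

Emit:
send_rows:
  motion:
    - [[0, 0, -0.5, 0, 0, 0], [0, 0, -0.5, 0, 0, 0], [0, 0, -0.5, 0, 0, 0], [0, 0, -0.5, 0, 0, 0], [0, 0, 0, 0, 0, 0]]

```text
time: 24.98
tool_pos: [0.5107, -0.2088, 0.0636]
tool_rot: [-0.478, -0.52, -0.479, 0.521]
contact_force: [0.4, 0.1, -0.4]
gripper_width: 0.151
```

Emit:
send_rows:
  motion:
    - [[0, 0, -0.5, 0, 0, 0], [0, 0, -0.5, 0, 0, 0], [0, 0, -0.5, 0, 0, 0], [0, 0, -0.4, 0, 0, 0], [0, 0, -0.2, 0, 0, 0], [0, 0, -0.2, 0, 0, 0], [0, 0, 0, 0, 0, 0]]

```text
time: 25.57
tool_pos: [0.5113, -0.209, 0.0418]
tool_rot: [-0.478, -0.52, -0.479, 0.521]
contact_force: [-2.0, 0.4, -1.5]
gripper_width: 0.155
```

```bash
python3 st.py pics/s19.png st
```

```text
25.5667 [ 0.5113 -0.209   0.0418] tipz 0.0053552312212602135 F [-1.9551  0.4171 -1.5344] T [ 0.0314  0.2122 -0.0169] blade 1.487 q6 -0.439 tilt [-0.0005  0.0004] gw 0.155
```

View pics/s19.png

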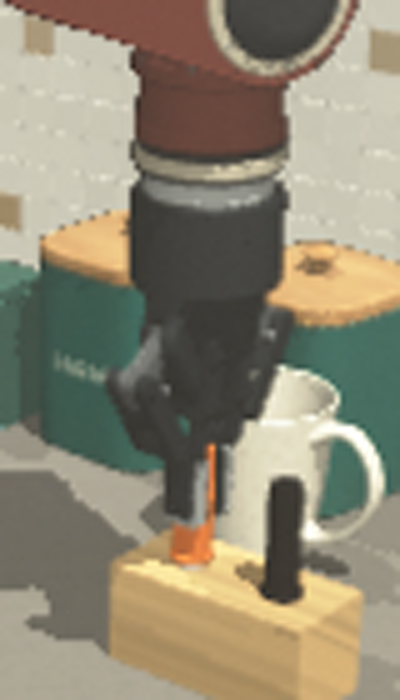

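Emit:
send_rows:
  motion:
    - [[0, 0, -0.1, 0, 0, 0], [0, 0, -0.1, 0, 0, 0], [0, 0, -0.1, 0, 0, 0], [0, 0, 0, 0, 0, 0]]

```text
time: 25.95
tool_pos: [0.5113, -0.2093, 0.0394]
tool_rot: [-0.479, -0.52, -0.479, 0.521]
contact_force: [-2.8, -0.5, 0.9]
gripper_width: 0.154
```

Emit:
send_rows:
  motion:
    - [[0, 0, -0.05, 0, 0, 0], [0, 0, 0, 0, 0, 0]]

```text
time: 26.12
tool_pos: [0.5113, -0.2093, 0.0394]
tool_rot: [-0.478, -0.52, -0.479, 0.521]
contact_force: [-5.3, 0.0, 5.4]
gripper_width: 0.155
```

Emit:
send_rows:
  motion:
    - [[0, 0, 0, 0, 0, 0], [0, 0, 0, 0, 0, 0], [0, 0, 0, 0, 0, 0], [0, 0, 0, 0, 0, 0], [0, 0, 0, 0, 0, 0]]
  fingers: 0.45

```text
time: 26.53
tool_pos: [0.5118, -0.2092, 0.0389]
tool_rot: [0.479, 0.521, 0.478, -0.52]
contact_force: [-0.0, -0.5, 0.0]
gripper_width: 0.546
```

```bash
python3 st.py pics/s20.png st
```

```text
26.5333 [ 0.5118 -0.2092  0.0389] tipz 0.0025400019940757107 F [-0.0074 -0.5108  0.0439] T [ 0.0365  0.0269 -0.0399] blade 1.487 q6 -0.439 tilt [ 0.0007 -0.0002] gw 0.546
```

View pics/s20.png

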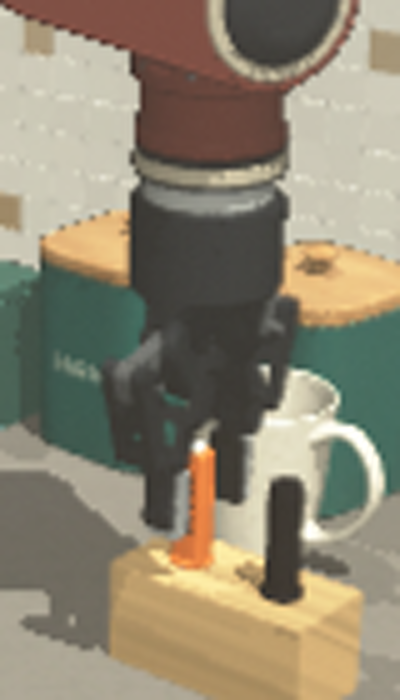

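Seated and free. Retreat up and away so both cameras can see.

Emit:
send_rows:
  motion:
    - [[0, 0, 1, 0, 0, 0], [0, 0, 2, 0, 0, 0], [0, 0, 2.5, 0, 0, 0], [0, 0, 3, 0, 0, 0], [0, 0, 3, 0, 0, 0], [0, 0, 3, 0, 0, 0], [0, -2, 2, 0, 0, 0], [0, -3, 0, 0, 0, 0], [0, -3, 0, 0, 0, 0], [0, -3, 0, 0, 0, 0], [0, -3, 0, 0, 0, 0], [0, -3, 0, 0, 0, 0]]

```text
time: 27.58
tool_pos: [0.5115, -0.3807, 0.205]
tool_rot: [0.479, 0.521, 0.478, -0.52]
contact_force: [0.3, -0.2, 0.3]
gripper_width: 0.552
```

Emit:
send_rows:
  motion:
    - [[-1, -3, 0, 0, 0, 0], [-1, -3, 0, 0, 0, 0], [-1, -3, 0, 0, 0, 0], [0, 0, 0, 0, 0, 0], [0, 0, 0, 0, 0, 0]]

```text
time: 28.0
tool_pos: [0.4808, -0.4705, 0.2043]
tool_rot: [0.478, 0.521, 0.478, -0.521]
contact_force: [-0.0, 0.2, 0.5]
gripper_width: 0.55
```

```bash
python3 st.py; python3 - <<'E'
from h import *
np.set_printoptions(precision=4,suppress=True)
im=avg('top',8)
crop(np.clip(im,0,255).astype(np.uint8),190,170,370,290,4.4,'pics/t21.png')
ana(im,[.4558,.1307],False)
s=manip.grab_frame('scene');crop(s,190,170,400,300,3.8,'pics/s21.png')
for n in('scene','top'):
  for q in ("tool_grip","trim_tool","hole_left","dial_zero","needle_tip"):
    for d in manip.landmark_of(q,n): print(n,q,w(n,d['centre']),round(d['confidence'],2))
E
```

```text
28.0 [ 0.4808 -0.4705  0.2043] tipz 0.16793165066128113 F [-0.0255  0.2248  0.4769] T [-0.0059  0.0353  0.0458] blade 1.484 q6 -0.799 tilt [0.0004 0.0001] gw 0.55
collar [0.4557 0.1305]
red angle -0.2185476536471413 rad 0.029171794734488672 14368.506
dark ptr angle -0.2298472471445339 rad 0.042781497247225596 169.19785
scene tool_grip [ 0.41   -0.3742  0.015 ] 0.94
scene tool_grip [ 0.307  -0.0728  0.0127] 0.83
scene tool_grip [ 0.5082 -0.2106  0.0933] 0.77
scene trim_tool [ 0.4175 -0.2496  0.023 ] 0.92
scene trim_tool [ 0.3969 -0.1506  0.0204] 0.6
scene hole_left [ 0.511  -0.2088  0.0563] 0.66
scene dial_zero [0.4885 0.116  0.0416] 0.69
scene needle_tip [ 0.519   0.1121 -0.0003] 0.53
top tool_grip [ 0.3074 -0.0673  0.0116] 0.79
top tool_grip [ 0.5105 -0.21    0.0919] 0.62
top tool_grip [ 0.4081 -0.3722  0.013 ] 0.56
top trim_tool [ 0.3984 -0.1555  0.0205] 0.63
top trim_tool [ 0.4129 -0.2492  0.0206] 0.61
top trim_tool [ 0.505  -0.2602  0.0542] 0.58
top trim_tool [ 0.5136 -0.2051  0.0048] 0.37
top hole_left [ 0.5084 -0.2069  0.0541] 0.82
top dial_zero [0.4898 0.1215 0.0437] 0.71
top needle_tip [0.491  0.1228 0.0425] 0.53
```

View pics/s21.png

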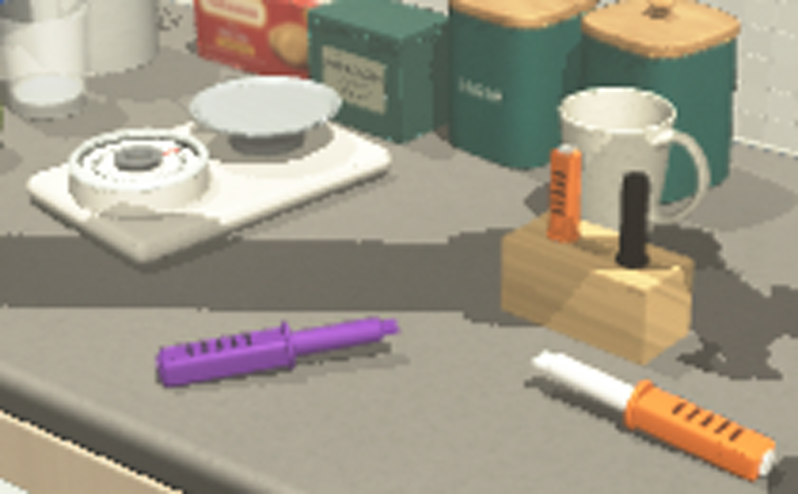

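View pics/t21.png

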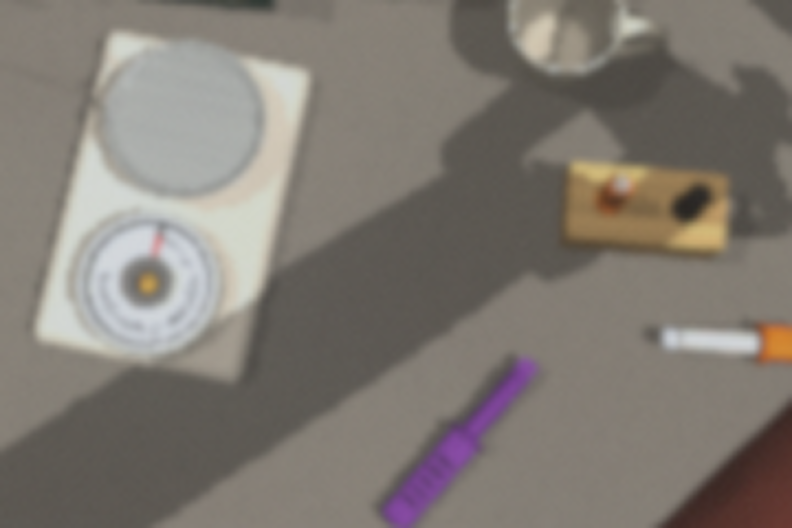

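```bash
python3 -c "
from plant import manip
print(manip.job_done())"
```

```text
the job is handed in; nothing more can be done
None
```

I zeroed the scale and put the trimming tool back in its hole, then handed the job in at about 29 s of the 67 s allowed. Three things went wrong or disagreed along the way, listed below.

**Job done:**
- I took the small orange tool from the left hole and felt its blade along the screw head. It dropped into the slot with the blade at about -0.5 rad, measured from the world x axis.
- I turned the screw clockwise in two goes, looking from above after each.
- I then put the tool back in the same hole and released it.

**Last checks:**
- **Zero mark:** it stands at -0.219 rad and the pointer at -0.230 rad from above. That leaves about 0.01–0.02 rad (under 1 degree), which is about as fine as the picture can show.
- **Force on the scale:** the highest wrist reading while pressing on it was about 4.7 N.
- **Tool:** upright, with its flange down on the stand and its release height the same as when I gripped it. The gripper has pulled back and touches nothing. The steel screwdriver still stands in its hole.

**What failed or disagreed:**
- **First grasp missed:** the fingertips sit about 37 mm higher than the reported tool position suggests. They closed over the top of the handle, pressed on it with about 10 N and tilted it. It dropped back into place, and I gripped it lower the second time.
- **Look-alikes fell over:** the purple tool and the larger orange one, which were standing on their blades in front of the stand, toppled during that second approach and now lie on the worktop. I felt no contact at the wrist, and the purple one was well clear of the gripper, so I can't say what tipped them. I left them there.
- **Camera offset:** the scene camera and the arm disagreed by about 3 mm sideways. I allowed for this when lining up the tool over the scale.

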